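Recharge the bedside hearing-aid dryer

ROBOT

A 7-joint arm with a two-finger parallel gripper is mounted at the origin on the work surface. World frame = base frame: x ahead of the robot, y to its left, z up, the work surface at z = 0. Lengths are in mm, angles in rad, forces in N, time in s.
With the tool pointing down it reaches from about 400 to 875 mm from the base axis. Payload 4.4 kg.
Tool frame: the origin (TCP) lies at the very end of the fingers, on their centre line; the grasp point (between the pads) lies 19 mm behind it; y points along the fingers, z is the direction in which the jaws open and shut, and the axes are right-handed (so a half turn about y gives the same grasp; the last joint's range is limited). The gripper opens to 85 mm and grips with 20 to 120 N. Pads are 22 mm wide; open, the fingers measure 114 mm over their backs; the gripper's body (76 mm by 85 mm) begins 54 mm behind the grasp point. The pads swing forward as they close: fully open they stand 13 mm farther back than shut.
Start: joints at [-1.312, 0.628, 0.038, 1.517, -0.027, 0.996, -0.02], TCP at [207.404, 616.037, 231.313] pointing down, gripper open.
Joint ranges: [-3.06, 3.06], [-0.37, 2.12], [-1.25, 1.32], [0.18, 2.47], [-1.1, 4.24], [0.23, 1.98], [-2.94, 2.94]. Speed limits (rad/s): [2.57, 2.57, 3.14, 3.14, 3.14, 3.14, 3.14].

INTERFACE

Orientations are given as [roll, pitch, yaw] about the fixed x, y, z axes, in that order (R = Rz(yaw) Ry(pitch) Rx(roll)).
In Python, from cell import ctrl, imaging, finish_job gives the robot as it stands.
- The arm moves only by the shell command python3 -m inch 'ROWS'. ROWS is JSON, one flat list of numbers, 7 for each row, row after row: the opening, from 0 (shut) to 1 (fully open), then the shift along the tool's x, y, z in cm, then the turn, a rotation vector about the tool's x, y, z in degrees. A call has 1 to 12 rows; each row is the pose to reach, as a shift and turn from the pose commanded when the call began, along the tool's axes at that moment; what a row does not reach only later rows make up. A row lasts 1/10 s, in which the tool goes at most 50 mm and 8.59 degrees, less where a joint would pass 70% of its speed; a pose out of reach is approached as far as the arm can. A call with a gripper value outside its range is refused whole. The fingers move at their own pace and stop on an object; the grip force is fixed at half the most. Time passes only in rows, so rows that repeat a pose let the fingers close. It gives the time, the measured TCP pose, the force and the opening at its end, in the units of the state.
- ctrl.read_state(): the state, without advancing time (a new reading comes with each control period).
- imaging.get_image(name): name is "scene" or "top"; returns a dict with "img" (384x512x3 uint8, red, green, blue), "fx", "fy", "cx", "cy" (pixels), "R" (3x3) and "t" (3): a world point X has camera coordinates R X + t. Camera axes: x right, y down, z forward; pixel columns grow to the right and rows downward; lengths in mm; the calibration is good to about 2 mm. A picture is of the moment at which its call begins. There is no depth.
- finish_job(): hands the job in, once; it reports no verdict.
The state is a dict: "clock": time; "qpos": joint angles; "qd": joint speeds; "tau": joint torques, N m; "eef_pos": TCP position; "tool_rot": TCP orientation; "force": force on the tool from outside, world axes, zero at the start; "torque": the same for the moment, N m; "width": finger opening in mm.
Only numpy, scipy, OpenCV 4.12 (cv2) and the standard library are available. Lean on these libraries where they do the work, as an engineer would, in place of code of your own. Each camera call takes 0.05 s, during which the arm holds its last target.

TASK

Give the hearing-aid dryer its fresh cartridges. Lift the orange spent ones out of its couplers and put them in the empty part of the green tray. Fit every blue cartridge from the battery caddy into a coupler of its own: stand its plug in the mouth, push the yellow tab down to draw the sleeve back so that the plug drops home, and let the sleeve spring fully up to lock it. Swing the red hasp fully down into its catch and, last, press the green start button fully. Keep the other things in the caddy, and do not disturb the glass.

Things in the scene. Friction and masses are not known exactly. Their poses are not given: they have to be found in the camera images.
- dock: White hearing-aid dryer dock, fixed, deck 160 x 320 mm and 50 mm above the top it stands on; origin under its centre, z up, -x is its front (towards the robot at yaw 0). Three upright sleeve couplers stand in a row along its y, 75 mm apart, then at its -y end a small drying chamber (100 x 70 mm, top 86 mm up) with a red hasp over it, and a green start button in front of the chamber.
- tray: Green silicone tray, loose (0.5 kg, never needs moving), 100 x 200 mm (x, y), walls 20 mm high and 4 mm thick, floor 4 mm up; origin under its centre. A divider at y = -60 mm parts off the -y end, which holds small hearing-aid domes; the rest (152 mm along y, centred on y = +19 mm) is empty and is for the orange cartridges.
- caddy: Translucent grey battery caddy, fixed open tray 180 x 240 mm, walls 26 mm high and 4 mm thick, inner floor 4 mm up; origin under its centre, 180 mm along its x. Up to seven things stand upright in it in two rows of four along its y (rows about 88 mm apart, places about 54 mm apart).
- fresh0: Fresh BLUE drying cartridge, standing upright: round drum 34 mm across, 26 mm tall, on a steel plug stem 33 mm long and 26 mm across (59 mm tall in all, about 90 g). Up from the bottom the stem has a 9 mm nose with a 3 mm bevel, a neck 12 mm wide and 12 mm long, then 12 mm of full stem. Origin at the centre of the nose's underside, z up along the axis. May be absent: two or three are there.
- fresh1: Fresh BLUE drying cartridge, same shape and size as fresh0, origin and axes likewise. May be absent: two or three are there.
- fresh2: Fresh BLUE drying cartridge, same shape and size as fresh0, origin and axes likewise. May be absent: two or three are there.
- spent0: Spent ORANGE cartridge, same shape and size as fresh0, origin and axes likewise. May be absent: two or three are there. It starts standing unlocked in the mouth of a coupler, resting on the closed jaws: simply lift it out.
- spent1: Spent ORANGE cartridge, same shape and size as fresh0, origin and axes likewise. May be absent: two or three are there. It starts standing unlocked in the mouth of a coupler, resting on the closed jaws: simply lift it out.
- spent2: Spent ORANGE cartridge, same shape and size as fresh0, origin and axes likewise. May be absent: two or three are there. It starts standing unlocked in the mouth of a coupler, resting on the closed jaws: simply lift it out.
- cell0: Black round battery cell with a brass band, 26 mm across and 50 mm tall, upright; origin at the centre of its underside. Stays in the caddy.
- cell1: Black round battery cell with a brass band, 26 mm across and 50 mm tall, upright; origin at the centre of its underside. Stays in the caddy.
- cell2: Black round battery cell with a brass band, 26 mm across and 50 mm tall, upright; origin at the centre of its underside. Stays in the caddy.
- jar: Small amber jar with white cap, 32 mm across and 45 mm tall; origin at the centre of its underside. Stays in the caddy.
- port0 (a point): Seat of coupler 0 (at the dock's +y end; next to it 1, then 2; all three alike): centre of the floor of its upright bore, axes as the dock's. Bore 28 mm wide, mouth 31 mm above this point. Any blue cartridge may go in any coupler. Two locking jaws stick into the bore and block it while the sleeve is forward.
- sleeve0 (a joint): Sleeve of coupler 0, m: 0 = sprung fully forward (up), 0.010 = drawn fully back (down). An aluminium ring 50 mm across round the bore with a yellow thumb tab, 24 mm wide and 6 mm thick, that reaches 25 to 64 mm from the bore's axis towards the dock's -x. Forward, the tab's top is 24 mm above the seat point; push it straight down to draw the sleeve back.
- port1 (a point): Seat of coupler 1, as for port0. Sleeve forward: a cartridge put in the mouth stands upright on the jaws with its nose 17.5 mm above this point and goes no deeper, however hard it is pushed. Sleeve back: it drops by its own weight until the nose rests on this point (drum 2 mm above the mouth). Sleeve let go: the jaws close in its neck and hold it.
- sleeve1 (a joint): Sleeve of coupler 1, as sleeve0. The spring takes 4.5 N at 0 and 8 N at full travel. The jaws are clear of the bore from about 0.008. If a plug is only partly in when the sleeve is let go, the jaws rest on its stem and the sleeve stays some 6 mm back: draw it back again.
- port2 (a point): Seat of coupler 2, the one nearest the drying chamber, as for port0 and port1.
- sleeve2 (a joint): Sleeve of coupler 2, as sleeve0 and sleeve1.
- hasp (a joint): Red hasp, a flat bar 100 mm long, 12 mm wide, 6 mm thick, hinged at the back of the chamber, rad: 0 = shut, lying flat and level over the chamber towards the dock's -x with its cross-piece tip (10 x 30 mm) in the fork of the catch; pi/2 = upright; it starts open, leaning back (up to 2.0). A stiff hinge (0.05 N m): it stays wherever it is left and does not fall shut.
- hasp_hinge (a point): Point on the hasp's hinge axis (axis along the dock's y), 94 mm above the dock's underside.
- start (a joint): Start button travel, m: 0 up, 0.006 fully pressed (5 N).
- start_top (a point): Centre of the top of the green start button (28 mm across), pressed straight down.
- glass: Drinking glass 72 mm across, 110 mm tall, loose bystander; origin at the centre of its underside.

How it is judged (in metres and radians):
On the way, in this order (a step that is already met when the one before it is completed fails the run):
1. every blue cartridge there is sits home in a coupler with all sleeves sprung forward, the orange ones are in the tray and the hasp is shut (((horizontal distance between fresh0 and port0 below 0.005 m and z of fresh0 in the frame of port0 between -0.004 and 0.004 m) or (horizontal distance between fresh0 and port1 below 0.005 m and z of fresh0 in the frame of port1 between -0.004 and 0.004 m) or (horizontal distance between fresh0 and port2 below 0.005 m and z of fresh0 in the frame of port2 between -0.004 and 0.004 m)) and ((horizontal distance between fresh1 and port0 below 0.005 m and z of fresh1 in the frame of port0 between -0.004 and 0.004 m) or (horizontal distance between fresh1 and port1 below 0.005 m and z of fresh1 in the frame of port1 between -0.004 and 0.004 m) or (horizontal distance between fresh1 and port2 below 0.005 m and z of fresh1 in the frame of port2 between -0.004 and 0.004 m)) and ((horizontal distance between fresh2 and port0 below 0.005 m and z of fresh2 in the frame of port0 between -0.004 and 0.004 m) or (horizontal distance between fresh2 and port1 below 0.005 m and z of fresh2 in the frame of port1 between -0.004 and 0.004 m) or (horizontal distance between fresh2 and port2 below 0.005 m and z of fresh2 in the frame of port2 between -0.004 and 0.004 m)) and value of joint each of sleeve0, sleeve1, sleeve2 below 0.0025 m and value of joint hasp below 0.06 rad and x of spent0 in the frame of tray between -0.04 and 0.04 m and y of spent0 in the frame of tray between -0.05 and 0.092 m and z of each of spent0, spent1, spent2 in the frame of tray below 0.035 m and x of spent1 in the frame of tray between -0.04 and 0.04 m and y of spent1 in the frame of tray between -0.05 and 0.092 m and x of spent2 in the frame of tray between -0.04 and 0.04 m and y of spent2 in the frame of tray between -0.05 and 0.092 m), for 0.2 s.
2. then the start button is pressed fully down (value of joint start above 0.0045 m), for 0.05 s.
At the end, for the whole second after the job is handed in: Every blue cartridge in a coupler, nose within 4 mm of seat height and 5 mm of its axis; sleeves within 2.5 mm of forward; hasp within 0.06 rad of shut; button up; orange ones in the tray's empty part; cells and jar in the caddy (all of step 1 and x of cell0 in the frame of caddy between -0.1 and 0.1 m and y of cell0 in the frame of caddy between -0.12 and 0.12 m and height (world z) of each of cell0, cell1, cell2, jar below 0.04 m and x of cell1 in the frame of caddy between -0.1 and 0.1 m and y of cell1 in the frame of caddy between -0.12 and 0.12 m and x of cell2 in the frame of caddy between -0.1 and 0.1 m and y of cell2 in the frame of caddy between -0.12 and 0.12 m and x of jar in the frame of caddy between -0.1 and 0.1 m and y of jar in the frame of caddy between -0.12 and 0.12 m and value of joint start below 0.0015 m); the robot touches nothing.
It fails at once if the glass is moved more than 25 mm (distance of glass from where it was at the start of the episode above 0.025 m).
Of spent0, spent1, spent2 only 2 to 3 are there at a start; the rules pass over those that are not, and their reading is None.
Of fresh0, fresh1, fresh2 only 2 to 3 are there at a start; the rules pass over those that are not, and their reading is None.
At some moment in a run one of tray may be knocked a few centimetres aside while the robot is not near it.
It also fails if it takes over 210 s, if anything falls off the work surface, if the arm or the gripper's body presses on something with over 40 N, if the wrist force passes 120 N, or if a joint passes its speed limit or range.

## Working session

There is one attempt and no reset: what is moved stays moved. The work goes in short steps, Python scripts to look and compute and a shell command to move; the robot and the scene stay as the last step left them, time stands still between calls to the robot, and variables do not carry over. Pictures are saved under pics/ and viewed, and the job is handed in when it is done.

```bash
ls -la; mkdir -p pics
python3 - <<'E'
from cell import ctrl, imaging
import cv2
s=ctrl.read_state(); print(s)
for n in("scene","top"):
    d=imaging.get_image(n); cv2.imwrite(f"pics/{n}0.png",d["img"][:,:,::-1]); print(n,{k:(v.tolist() if hasattr(v,'tolist') else v) for k,v in d.items() if k!="img"})
E
```

```text
total 12
drwxr-xr-x  3 agent agent 4096 Dec  7 13:58 .
drwxr-xr-x 23 root  root  4096 Dec  7 13:58 ..
drwxr-xr-x  2 agent agent 4096 Dec  7 13:58 pics
{'clock': 0.0, 'qpos': array([-1.31178257,  0.62934891,  0.0384432 ,  1.51837832, -0.02702305,
        0.99632098, -0.02000255]), 'qd': array([ 2.09561858e-04,  8.94521211e-04,  6.31603587e-04, -6.68211561e-04,
       -6.08915419e-04, -3.75427090e-05,  1.03149563e-03]), 'tau': array([ 2.94164802e-04, -5.63383055e+01,  1.22607987e+00, -1.93447638e+01,
        1.09308408e-02,  1.04409605e-02,  1.09200380e-05]), 'eef_pos': array([207.19921303, 615.41659291, 230.38402134]), 'tool_rot': array([-1.57273404e+00, -7.55844170e-06, -3.24830086e-01]), 'force': array([-0.10037233,  0.34778467,  0.08919803]), 'torque': array([ 0.00962182, -0.00348589,  0.01095842]), 'width': 85.15017888336193}
scene {'fx': 423.93993692815184, 'fy': 423.93993692815184, 'cx': 256.5200693300339, 'cy': 187.48544298087012, 'R': [[-0.12192058959627053, 0.9923783688038664, 0.017903713655985025], [0.5428815104462864, 0.08177595287630621, -0.8358183768898191], [-0.8309121707184562, -0.09218387419364557, -0.548714040179941]], 't': [22.585217811935145, -233.949744327508, 1532.9354022855582]}
top {'fx': 407.25420907154705, 'fy': 407.25420907154705, 'cx': 254.4422955040083, 'cy': 191.70397659492514, 'R': [[-0.029066229149705948, -0.999434430343178, -0.01691075893103858], [-0.9989273992514558, 0.029653223445327396, -0.03556314614912437], [0.036044491225973446, 0.015858933883095772, -0.9992243436127605]], 't': [75.3096619777809, 534.5639226605471, 1104.9403288885992]}
```

View pics/scene0.png

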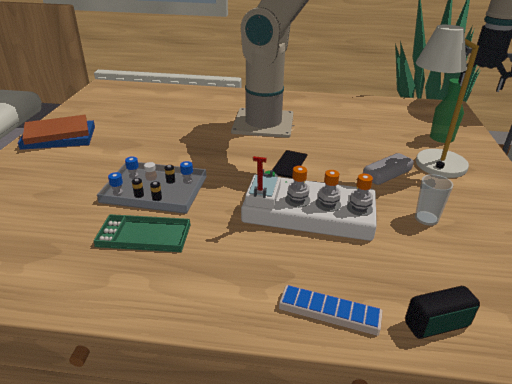

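View pics/top0.png

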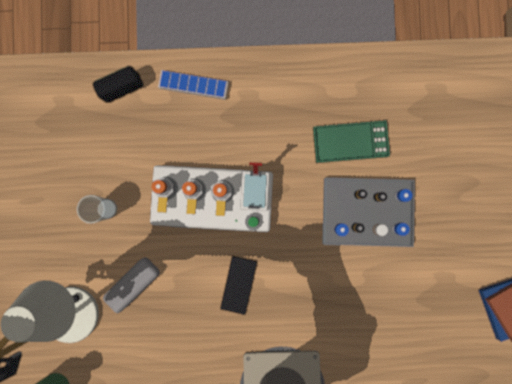

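```bash
cat > h.py <<'E'
import numpy as np, cv2
from cell import ctrl, imaging
def px2w(d,u,v,z):
    R=np.array(d["R"]);t=np.array(d["t"]); c=-R.T@t
    r=R.T@np.array([(u-d["cx"])/d["fx"],(v-d["cy"])/d["fy"],1.])
    return c+r*(z-c[2])/r[2]
def w2px(d,X):
    p=np.array(d["R"])@np.array(X,float)+np.array(d["t"]); return np.array([d["fx"]*p[0]/p[2]+d["cx"],d["fy"]*p[1]/p[2]+d["cy"]])
def tri(obs): # list of (d,u,v)
    A=[];b=[]
    for d,u,v in obs:
        R=np.array(d["R"]);t=np.array(d["t"])
        for f,c,w,i in((d["fx"],d["cx"],u,0),(d["fy"],d["cy"],v,1)):
            A.append(f*R[i]-(w-c)*R[2]); b.append((w-c)*t[2]-f*t[i])
    x,res,_,_=np.linalg.lstsq(np.array(A),np.array(b),rcond=None); return x,res
def crop(d,u0,v0,u1,v1,k,name):
    im=cv2.resize(d["img"][v0:v1,u0:u1,::-1],None,fx=k,fy=k,interpolation=cv2.INTER_CUBIC)
    cv2.imwrite("pics/"+name,im)
def blobs(d,col,mina=15):
    h=cv2.cvtColor(d["img"],cv2.COLOR_RGB2HSV)
    rng={"o":((6,170,120),(14,255,255)),"b":((100,150,60),(120,255,255)),"y":((18,150,130),(28,255,255)),"g":((60,120,60),(80,255,255)),"r":((172,120,60),(180,255,255))}[col]
    m=cv2.inRange(h,*rng); n,l,s,c=cv2.connectedComponentsWithStats(m)
    return [(c[i].round(2).tolist(),s[i].tolist()) for i in range(1,n) if s[i][4]>=mina]
E
python3 - <<'E'
from h import *
T=imaging.get_image("top");S=imaging.get_image("scene")
crop(T,140,150,290,245,5,"tc1.png");crop(T,305,110,425,255,4,"tc2.png")
crop(S,235,140,385,245,5,"sc1.png");crop(S,90,150,215,255,5,"sc2.png")
for c in "obyg":
    print(c,"T",blobs(T,c)); print(c,"S",blobs(S,c))
E
```

```text
o T [([158.79, 186.35], [152, 181, 13, 11, 75]), ([189.64, 187.97], [183, 183, 13, 11, 76]), ([220.04, 189.87], [214, 185, 12, 11, 70])]
o S [([52.56, 126.54], [45, 119, 16, 16, 39]), ([84.85, 124.15], [83, 120, 4, 10, 20]), ([26.96, 125.17], [24, 122, 7, 8, 23]), ([72.35, 128.88], [69, 126, 7, 6, 17]), ([24.53, 134.29], [23, 130, 5, 9, 17]), ([305.53, 174.82], [304, 169, 3, 12, 17]), ([336.95, 175.47], [333, 170, 7, 14, 19]), ([370.8, 181.33], [370, 175, 3, 13, 15])]
b T [([164.63, 78.65], [161, 72, 8, 14, 86]), ([173.87, 80.34], [170, 74, 9, 14, 87]), ([183.23, 81.69], [180, 75, 8, 14, 86]), ([192.5, 83.33], [189, 77, 8, 14, 86]), ([201.8, 84.78], [198, 78, 9, 15, 87]), ([211.14, 86.45], [207, 80, 9, 14, 86]), ([220.38, 87.86], [217, 81, 8, 15, 84]), ([404.01, 195.05], [398, 190, 14, 11, 94]), ([341.11, 229.12], [335, 224, 13, 12, 83]), ([401.06, 228.75], [395, 224, 14, 11, 89]), ([492.8, 289.42], [481, 282, 28, 16, 85]), ([488.77, 310.82], [485, 304, 8, 14, 22]), ([498.24, 329.87], [492, 316, 15, 24, 92])]
b S [([61.73, 140.57], [19, 121, 75, 28, 525]), ([131.47, 163.33], [126, 15
[... 582 characters left out ...]
, [249, 218, 9, 8, 59])]
g S [([466.1, 8.97], [464, 0, 5, 20, 30]), ([422.9, 39.38], [421, 33, 4, 14, 21]), ([409.32, 77.5], [407, 72, 6, 11, 22]), ([451.51, 97.97], [441, 77, 20, 49, 336]), ([470.0, 85.41], [467, 80, 8, 13, 29]), ([438.44, 95.06], [436, 92, 5, 7, 16]), ([459.62, 117.38], [456, 108, 8, 21, 45]), ([439.88, 137.16], [433, 133, 14, 9, 43]), ([103.99, 232.26], [95, 215, 24, 32, 134]), ([123.92, 217.5], [114, 216, 17, 7, 36]), ([150.81, 218.7], [136, 217, 32, 6, 57]), ([176.4, 220.14], [168, 219, 17, 5, 35]), ([184.26, 234.26], [180, 220, 10, 29, 65]), ([113.92, 240.55], [107, 231, 13, 17, 51]), ([132.64, 245.84], [126, 243, 13, 6, 25]), ([162.64, 247.09], [155, 244, 16, 7, 33])]
```

View pics/tc1.png

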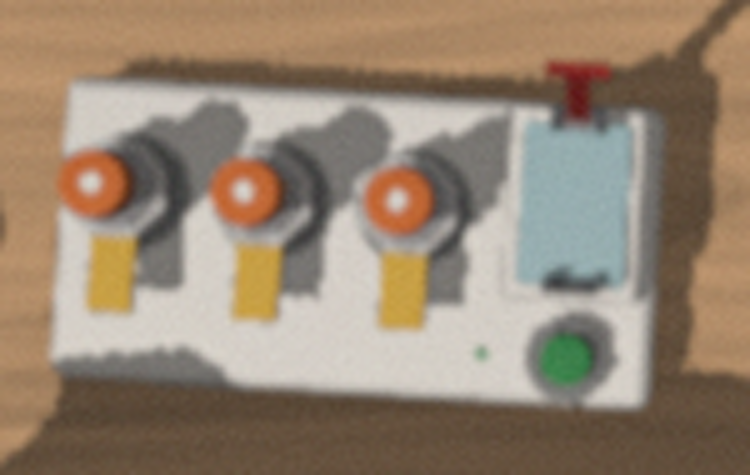

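View pics/tc2.png

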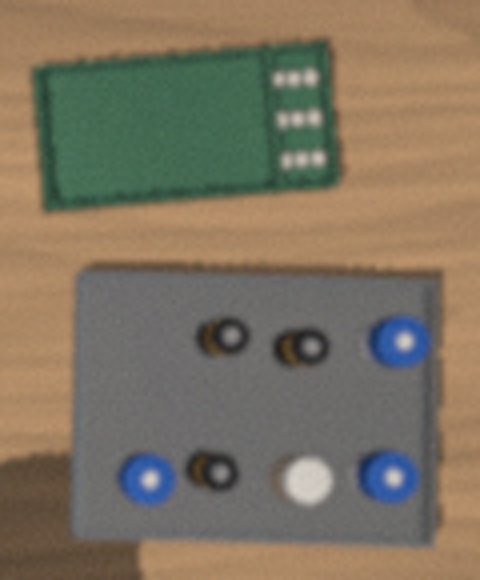

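View pics/sc1.png

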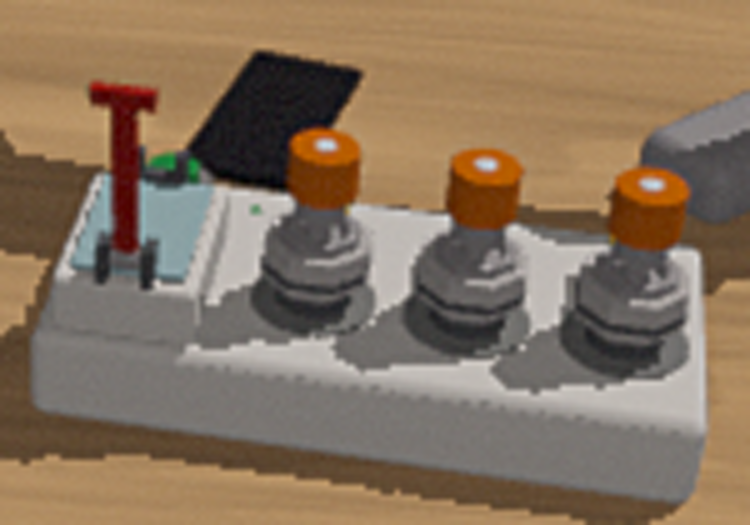

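View pics/sc2.png

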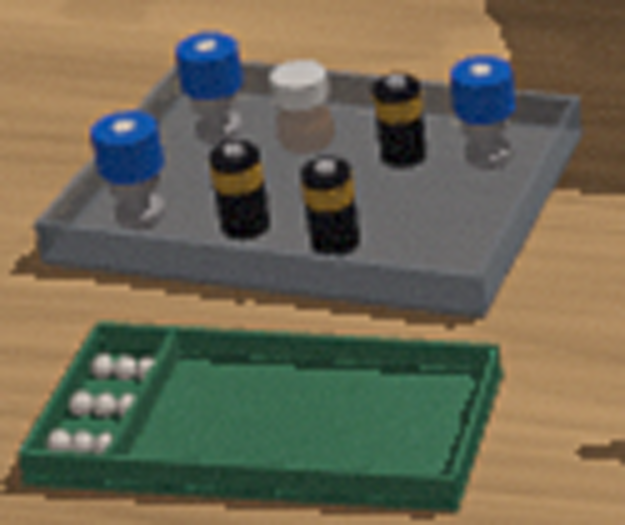

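Run:
```python
from h import *
T=imaging.get_image("top");S=imaging.get_image("scene")
f=lambda p,k,o:((p[0]+.5)/k-.5+o[0],(p[1]+.5)/k-.5+o[1])
t1=lambda p:f(p,5,(140,150)); t2=lambda p:f(p,4,(305,110)); s1=lambda p:f(p,5,(235,140)); s2=lambda p:f(p,5,(90,150))
P={}
for n,a,b in[("sp0",t1((91,183)),s1((652,185))),("sp1",t1((244,190)),s1((485,163))),("sp2",t1((397,201)),s1((325,145))),
 ("fA",t2((404,342)),s2((125,126))),("fB",t2((150,480)),s2((482,69))),("fC",t2((394,478)),s2((207,46))),
 ("button",t1((565,357)),s1((174,165))),("haspTip",t1((578,70)),s1((123,97)))]:
    x,r=tri([(T,*a),(S,*b)]); print(n,x.round(1),r.round(1))
for n,a,z in [("tab0",(112,274),100),("tab1",(257,283),100),("tab2",(403,291),100)]:
    print(n,px2w(T,*t1(a),z).round(1))
print("deck corners z=50")
for a in [(72,80),(660,113),(648,408),(52,372)]: print(px2w(T,*t1(a),48).round(1))
print("tray z20");
for a in [(35,66),(328,40),(341,184),(45,210)]: print(px2w(T,*t2(a),20).round(1))
print("caddy z26");
for a in [(82,267),(440,272),(436,545),(72,537)]: print(px2w(T,*t2(a),26).round(1))
print("glass", px2w(T,108,209,0), px2w(S,430,218,0))
```

```text
sp0 [552.4 292.9 137.3] [30130.2]
sp1 [546.6 217.4 138.8] [14030.6]
sp2 [539.1 143.3 137.4] [19080.7]
fA [ 514.1 -333.1   61. ] [27857.4]
fB [ 429.5 -165.4   61.6] [31513.8]
fC [ 426.2 -322.7   60.6] [124899.7]
button [458.8  65.9  71. ] [35324.5]
haspTip [595.1  53.  186.6] [4278.6]
tab0 [508.2 292.4 100. ]
tab1 [501.5 219.1 100. ]
tab2 [495.3 145.5 100. ]
deck corners z=50
[612.6 324.3  48. ]
[585.5  12.1  48. ]
[430.   23.1  48. ]
[457.8 338.1  48. ]
tray z20
[ 710.  -106.2   20. ]
[ 721.3 -305.2   20. ]
[ 623.  -309.9   20. ]
[ 611.5 -109.6   20. ]
caddy z26
[ 571.6 -132.3   26. ]
[ 561.  -371.7   26. ]
[ 378.8 -361.2   26. ]
[ 390.7 -119.2   26. ]
glass [500.95549731 467.49140715   0.        ] [500.68893616 481.02780492   0.        ]
```

Run:
```python
from h import *
T=imaging.get_image("top");S=imaging.get_image("scene")
crop(T,0,250,140,384,5,"tl.png");crop(S,372,0,512,190,3,"sl.png")
print("lamp base",px2w(T,82,318,5),px2w(S,442,162,5))
x,r=tri([(T,18,323),(S,440,62)]);print(x,r)
x,r=tri([(T,45,312),(S,448,28)]);print(x,r)
for z in (0,300):print(px2w(T,45,312,z))
```

```text
lamp base [204.61687659 542.09308698   5.        ] [207.10248249 577.86532755   5.        ]
[281.15473177 493.54474079 337.73124605] [1.91724007e+08]
[328.1396743  442.64109315 417.44176407] [1.31632344e+08]
[222.20697775 646.85918038   0.        ]
[295.35357023 485.44395445 300.        ]
```

View pics/tl.png

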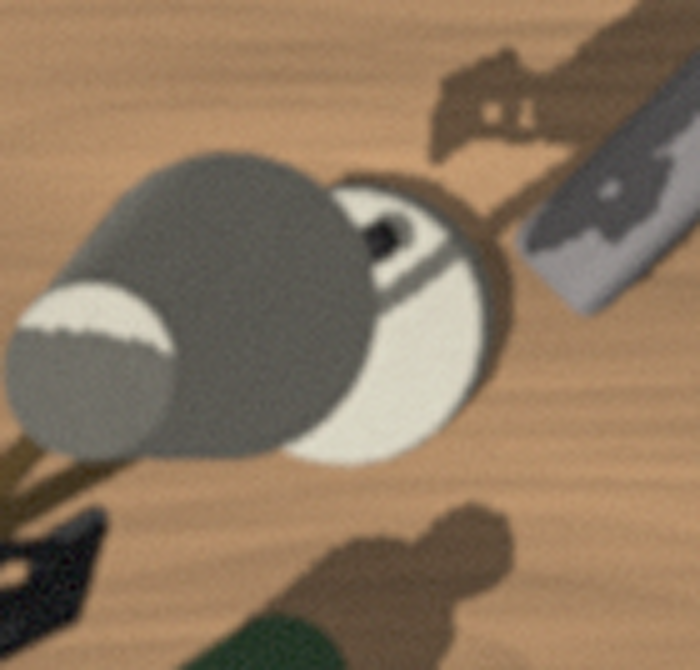

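View pics/sl.png

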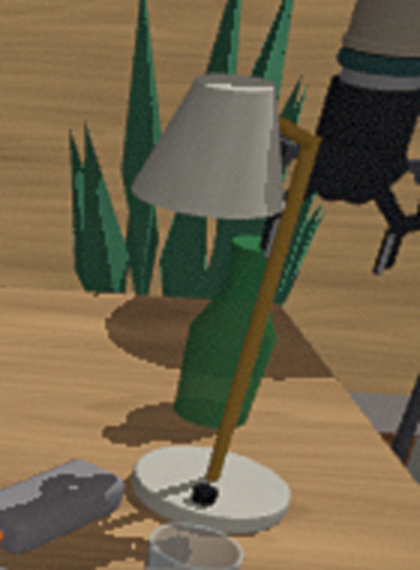

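Run:
```python
from h import *
T=imaging.get_image("top");S=imaging.get_image("scene")
print(w2px(S,(207,616,230)),w2px(T,(207,616,230)))
for a,b in [((18,324),(452,27)),((45,311),(440,67)),((76.5,297),(439,164.5))]:
    x,r=tri([(T,*a),(S,*b)]);print(x,r)
```

```text
[477.05452798  92.67500271] [  3.31761595 345.90386771]
[305.65290006 471.67286859 419.2406071 ] [3006029.50450728]
[302.93505466 471.75730579 323.72638139] [257778.34216995]
[267.02048153 548.0515186   27.50771011] [1132789.59960308]
```

Run:
```python
from h import *
T=imaging.get_image("top");S=imaging.get_image("scene")
for z in (380,420,460,500): print("elbow",z,px2w(S,476,48,z),w2px(T,px2w(S,476,48,z)))
for z in (0,10,20): print("polebase",px2w(S,443,161,z))
print("bottle",px2w(S,447,138,0), px2w(T,55,384,150), px2w(S,455,80,200),w2px(T,px2w(S,455,80,200)))
```

```text
elbow 380 [327.77388053 533.8385768  380.        ] [ -4.58902016 306.12479709]
elbow 420 [490.02488228 474.13883605 420.        ] [ 13.73679472 217.03403659]
elbow 460 [652.27588403 414.4390953  460.        ] [ 33.9656561  118.69163508]
elbow 500 [814.52688578 354.73935455 500.        ] [56.41023164  9.57756199]
polebase [190.71864419 585.96360091   0.        ]
polebase [209.5155739  579.02104411  10.        ]
polebase [228.3125036  572.07848731  20.        ]
bottle [ 21.58511574 639.14773896   0.        ] [ 88.91375639 544.00534101 150.        ] [ 13.16228283 614.78043513 200.        ] [ 12.89461078 428.64464343]
```

```bash
python3 -m inch '[1,-3,0,0,0,0,0, 1,-4,0,0,0,0,0, 1,-4,0,-4,0,0,0, 1,-4,0,-8,0,0,0, 1,-4,0,-12,0,0,0, 1,-4,0,-16,0,0,0, 1,-4,0,-20,0,0,0, 1,-4,0,-23,0,0,0, 1,-4,0,-24,0,0,0, 1,-4,0,-24,0,0,0]'; python3 -c "
from h import *;print(ctrl.read_state())"
```

```text
clock: 1.6
eef_pos: [92.7, 400.9, 231.8]
tool_rot: [-1.57, 0.0, -0.324]
force: [1.4, 0.3, -0.3]
width: 85.6
{'clock': 1.6, 'qpos': array([-1.43689533,  0.29270074,  0.03213837,  2.13996226, -0.01422873,
        0.7084568 , -0.14868335]), 'qd': array([ 0.0037456 ,  0.03397388,  0.00285087, -0.07051296, -0.00027546,
       -0.01108572,  0.00373331]), 'tau': array([-1.23964213e-01, -3.41865635e+01,  4.57042186e-01, -1.38736278e+01,
       -4.21164179e-03,  1.59070934e-01, -3.30698211e-02]), 'eef_pos': array([ 92.74361551, 400.86981989, 231.75988563]), 'tool_rot': array([-1.57013707e+00,  9.20743922e-05, -3.24155626e-01]), 'force': array([ 1.38776666,  0.26492541, -0.31546934]), 'torque': array([-0.05225525, -0.00151384,  0.00960093]), 'width': 85.56124428682358}
```

```bash
cat >> h.py <<'E'
from scipy.spatial.transform import Rotation as Ro
def sh(targets):
    s=ctrl.read_state(); R=Ro.from_euler("xyz",s["tool_rot"]).as_matrix()
    for t in targets: print(np.array(t),"->",((np.array(t,float)-s["eef_pos"])@R/10).round(2).tolist())
    print("pos",s["eef_pos"].round(1),"rot",np.degrees(s["tool_rot"]).round(2),"w",round(s["width"],1),"t",round(s["clock"],2),"F",s["force"].round(1))
E
python3 - <<'E'
from h import *
sh([(140,390,232),(190,368,232),(235,340,232),(275,305,232),(310,270,232),(340,230,232),(365,190,232)])
E
```

```text
[140 390 232] -> [4.83, -0.02, 0.47]
[190 368 232] -> [10.27, -0.02, -0.02]
[235 340 232] -> [15.42, -0.03, -1.24]
[275 305 232] -> [20.33, -0.03, -3.28]
[310 270 232] -> [24.76, -0.03, -5.49]
[340 230 232] -> [28.88, -0.03, -8.32]
[365 190 232] -> [32.52, -0.03, -11.32]
pos [ 92.7 400.9 231.8] rot [-8.996e+01  1.000e-02 -1.857e+01] w 85.6 t 1.6 F [ 1.4  0.3 -0.3]
```

```bash
python3 -m inch '[1,4.8,0,0.5,0,8,0, 1,8,0,0.2,0,15,0, 1,10.3,0,0,0,22,0, 1,13,0,-0.6,0,29,0, 1,15.4,0,-1.2,0,36,0, 1,18,0,-2.2,0,43,0, 1,20.3,0,-3.3,0,50,0, 1,24.8,0,-5.5,0,58,0, 1,28.9,0,-8.3,0,66,0, 1,32.5,0,-11.3,0,74,0, 1,32.5,0,-11.3,0,76.4,0, 1,32.5,0,-11.3,0,76.4,0]'; python3 -c "
from h import *
sh([(545,215,200),(546.6,217.4,107)])
T=imaging.get_image('top');S=imaging.get_image('scene')
crop(T,140,150,290,275,5,'a1.png')"
```

```text
clock: 2.8
eef_pos: [367.5, 190.2, 231.5]
tool_rot: [-1.568, 0.0, -1.661]
force: [0.3, 1.4, -0.5]
width: 85.7
[545 215 200] -> [-4.08, 3.19, 17.45]
[546.6 217.4 107. ] -> [-4.33, 12.49, 17.56]
pos [367.5 190.2 231.5] rot [-8.986e+01  1.000e-02 -9.519e+01] w 85.7 t 2.8 F [ 0.3  1.4 -0.5]
```

```bash
python3 -c "
from h import *
sh([(552.4,292.9,160),(552.4,292.9,108)])"
```

```text
[552.4 292.9 160. ] -> [-11.67, 7.15, 17.73]
[552.4 292.9 108. ] -> [-11.67, 12.35, 17.73]
pos [365.8 191.7 231.3] rot [-8.995e+01  2.000e-02 -9.486e+01] w 85.4 t 2.9 F [-1.  -0.1 -0.9]
```

```bash
python3 -m inch '[0.7,-3,0,4.5,0,0,0, 0.7,-6,1.5,9,0,0,0, 0.7,-9,3,13.5,0,0,0, 0.7,-11.7,5,17.2,0,0,0, 0.7,-11.7,7,17.7,0,0,0, 0.7,-11.7,7.2,17.7,0,0,0, 0.7,-11.7,7.2,17.7,0,0,0]'; python3 -c "
from h import *
sh([(552.4,292.9,160),(552.4,292.9,108)])
T=imaging.get_image('top');S=imaging.get_image('scene')
crop(T,130,140,230,240,6,'a2.png');crop(S,300,100,420,230,5,'a3.png')"
```

```text
clock: 3.6
eef_pos: [549.9, 292.2, 158.1]
tool_rot: [-1.574, -0.002, -1.656]
force: [-0.0, 1.4, -0.1]
width: 59.9
[552.4 292.9 160. ] -> [-0.09, -0.19, 0.24]
[552.4 292.9 108. ] -> [-0.1, 5.01, 0.26]
pos [549.9 292.2 158.1] rot [-9.016e+01 -9.000e-02 -9.488e+01] w 59.9 t 3.6 F [-0.   1.4 -0.1]
```

View pics/a3.png

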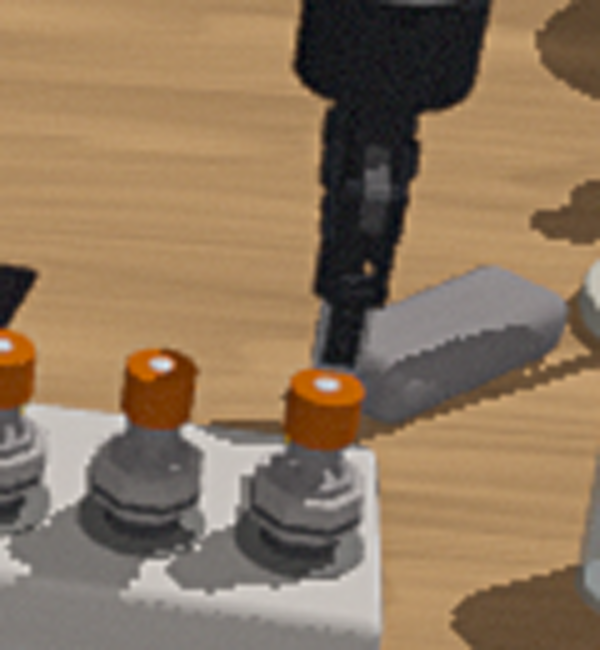

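View pics/a2.png

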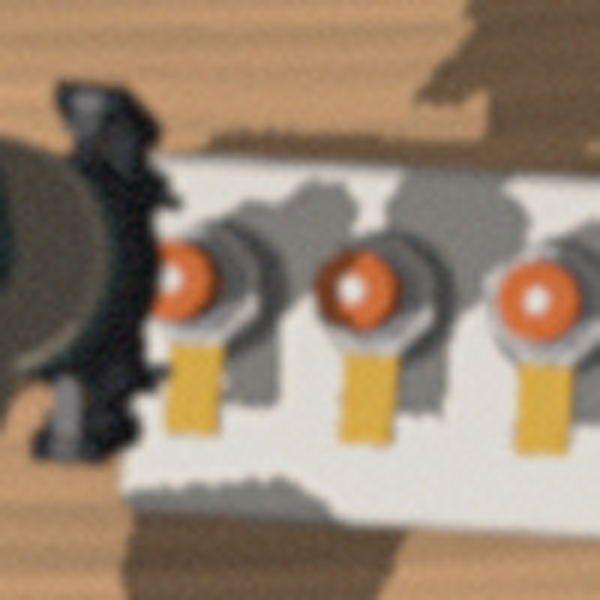

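```bash
python3 -c "
from h import *
S=imaging.get_image('scene')
s=ctrl.read_state();p=s['eef_pos']
for X in (p,p+[30,-2.6,5],p+[40,-3.5,5],p+[-30,2.6,5],(552.4,292.9,137.5)):
    print(X,((w2px(S,X)-[300,100])*5+2).round(1))
sh([(552.4,292.9,108)])
"
```

```text
[550.81301524 291.93520265 160.68934988] [332.1 339.3]
[580.81301524 289.33520265 165.68934988] [334.3 363.4]
[590.81301524 288.43520265 165.68934988] [334.3 375. ]
[520.81301524 294.53520265 165.68934988] [333.5 297.8]
(552.4, 292.9, 137.5) [326.5 384.8]
[552.4 292.9 108. ] -> [-0.1, 5.27, 0.15]
pos [550.8 291.9 160.7] rot [-8.996e+01  6.000e-02 -9.496e+01] w 59.8 t 3.75 F [-0.2  0.5  0.8]
```

```bash
python3 -m inch '[0.7,-0.1,2,0.1,0,0,0, 0.7,-0.1,4,0.1,0,0,0, 0.7,-0.1,5.3,0.1,0,0,0, 0.7,-0.1,5.3,0.1,0,0,0, 0,-0.1,5.3,0.1,0,0,0, 0,-0.1,5.3,0.1,0,0,0, 0,-0.1,5.3,0.1,0,0,0, 0,-0.1,5.3,0.1,0,0,0,0,-0.1,5.3,0.1,0,0,0]'; python3 -c "
from h import *
sh([])
T=imaging.get_image('top');S=imaging.get_image('scene')
crop(S,300,100,420,230,5,'a4.png')"
```

```text
clock: 4.65
eef_pos: [553.3, 292.9, 107.7]
tool_rot: [-1.569, 0.001, -1.658]
force: [-0.9, -0.8, 7.1]
width: 31.9
pos [553.3 292.9 107.7] rot [-8.990e+01  8.000e-02 -9.501e+01] w 31.9 t 4.65 F [-0.9 -0.8  7.1]
```

View pics/a4.png

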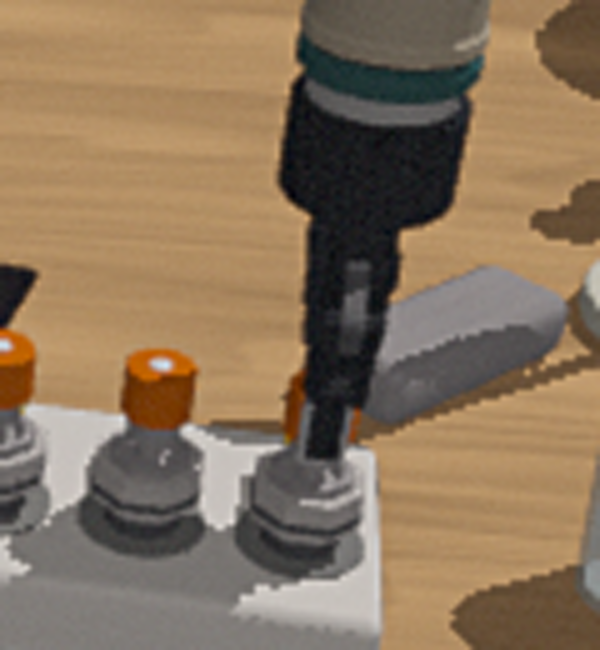

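```bash
python3 -m inch '[0,0,-1,0,0,0,0, 0,0,-3,0,0,0,0, 0,0,-6,0,0,0,0, 0,0,-9,0,0,0,0, 0,0,-9,0,0,0,0, 0,0,-9,0,0,0,0]'; python3 -c "
from h import *
sh([])
T=imaging.get_image('top');S=imaging.get_image('scene')
crop(S,300,80,420,210,5,'a5.png')
print(blobs(T,'o'))"
```

```text
clock: 5.35
eef_pos: [552.6, 292.8, 197.2]
tool_rot: [-1.57, 0.001, -1.658]
force: [-0.3, 0.2, -2.2]
width: 32.7
pos [552.6 292.8 197.2] rot [-8.995e+01  6.000e-02 -9.500e+01] w 32.7 t 5.35 F [-0.3  0.2 -2.2]
[([220.06, 189.84], [214, 185, 12, 11, 69]), ([189.22, 191.11], [184, 189, 11, 5, 37])]
```

View pics/a5.png

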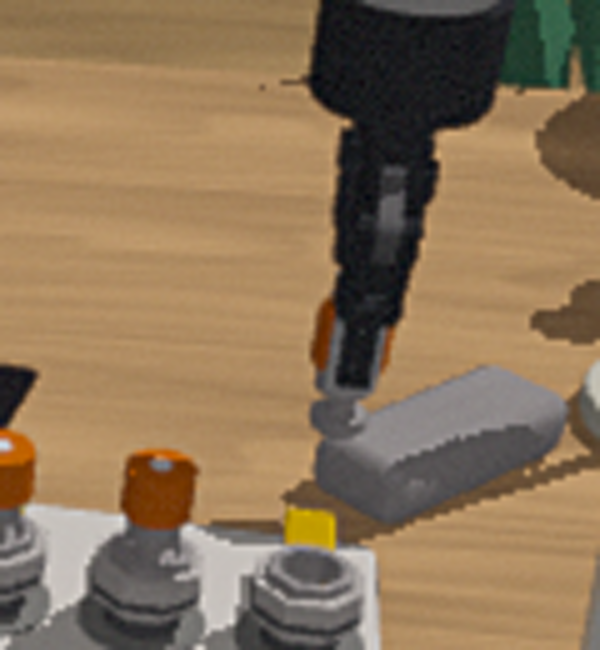

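```bash
python3 -c "
from h import *
S=imaging.get_image('scene')
p=ctrl.read_state()['eef_pos']
for dz in(0,-15,-20,-25,-30): print(dz,((w2px(S,p+[0,0,dz])-[300,80])*5+2).round(1))
for c in [(310,567)]:
  print(px2w(S,300+(c[0]-2)/5,80+(c[1]-2)/5,93))
c=(310,567)
T=imaging.get_image('top')
crop(T,130,140,290,240,5,'a6.png')
sh([(520,200,230),(664,-240,230)])
"
```

```text
0 [345.4 373.2]
-15 [340.  402.7]
-20 [338.2 412.4]
-25 [336.4 422. ]
-30 [334.6 431.6]
[553.96222986 292.06349086  93.        ]
[520 200 230] -> [9.47, -3.48, -2.35]
[ 664 -240  230] -> [52.04, -3.46, 15.84]
pos [551.6 292.2 195.1] rot [-9.012e+01 -8.000e-02 -9.501e+01] w 32.6 t 5.55 F [-0.6 -0.9 -1.6]
```

View pics/a6.png

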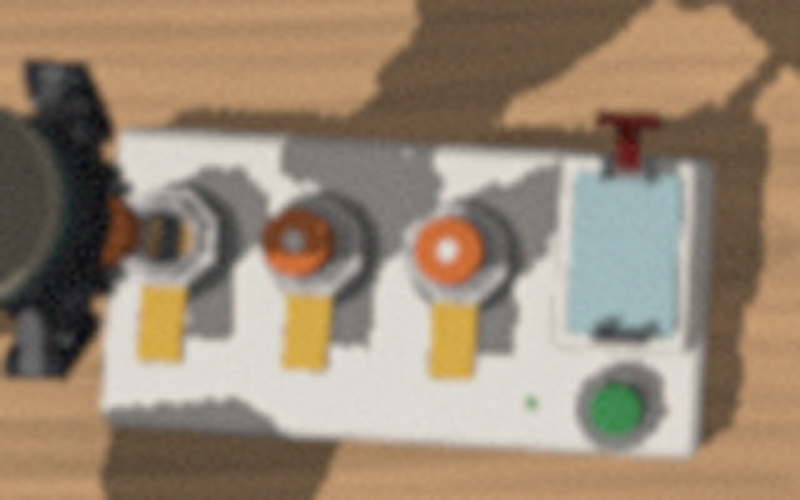

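```bash
python3 -c "
from h import *
T=imaging.get_image('top')
print(px2w(T,130+(163-2)/5,140+(238-2)/5,93))
sh([(560,220,255),(668,-232,255),(668,-232,90),(668,-232,33)])
"
```

```text
[551.98976518 292.63468154  93.        ]
[560 220 255] -> [7.13, -5.98, 1.44]
[ 668 -232  255] -> [51.22, -5.95, 16.15]
[ 668 -232   90] -> [51.2, 10.55, 16.18]
[ 668 -232   33] -> [51.19, 16.25, 16.19]
pos [551.7 292.2 195.1] rot [-9.011e+01 -8.000e-02 -9.501e+01] w 32.5 t 5.6 F [-0.7  0.2 -0.8]
```

```bash
python3 -m inch '[0,0,-3,0,0,0,0, 0,3,-6,1,0,0,0, 0,7,-6,2,0,0,0, 0,11,-6,3.5,0,0,0, 0,15.5,-6,5,0,0,0, 0,20,-6,6.5,0,0,0, 0,24.5,-6,8,0,0,0, 0,29,-6,9.5,0,0,0, 0,33.5,-6,11,0,0,0, 0,38,-6,12.5,0,0,0, 0,42.5,-6,14,0,0,0, 0,47,-6,15.5,0,0,0]'; python3 -c "
from h import *
sh([(668,-232,240),(668,-232,90),(668,-232,33)])
T=imaging.get_image('top'); cv2.imwrite('pics/b1.png',T['img'][:,:,::-1]);"
```

```text
clock: 6.8
eef_pos: [665.7, -190.9, 255.3]
tool_rot: [-1.572, 0.001, -1.658]
force: [1.0, 0.1, -0.5]
width: 32.4
[ 668 -232  240] -> [4.07, 1.53, 0.59]
[ 668 -232   90] -> [4.08, 16.53, 0.62]
[ 668 -232   33] -> [4.09, 22.23, 0.62]
pos [ 665.7 -190.9  255.3] rot [-9.009e+01  3.000e-02 -9.501e+01] w 32.4 t 6.8 F [ 1.   0.1 -0.5]
```

View pics/b1.png

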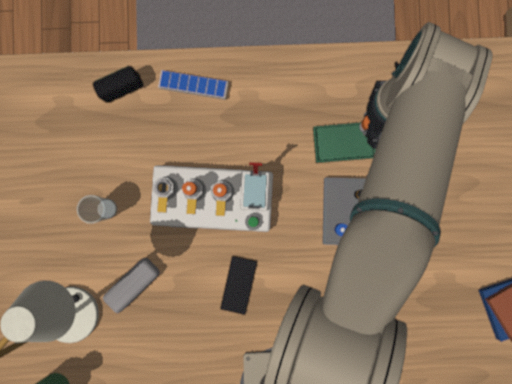

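```bash
python3 -m inch '[0,4.1,3,0.4,0,0,0, 0,4.1,7,0.4,0,0,0, 0,4.1,11,0.4,0,0,0, 0,4.1,15,0.4,0,0,0, 0,4.1,18.5,0.4,0,0,0, 0,4.1,18.5,0.4,0,0,0]'; python3 -c "
from h import *
sh([(668,-232,33)])
S=imaging.get_image('scene'); crop(S,60,130,210,260,5,'b2.png')"
```

```text
clock: 7.45
eef_pos: [661.5, -228.1, 64.7]
tool_rot: [-1.583, 0.003, -1.658]
force: [-1.0, 0.1, -1.1]
width: 32.5
[ 668 -232   33] -> [0.35, 3.16, 0.72]
pos [ 661.5 -228.1   64.7] rot [-90.69   0.2  -95.02] w 32.5 t 7.45 F [-1.   0.1 -1.1]
```

View pics/b2.png

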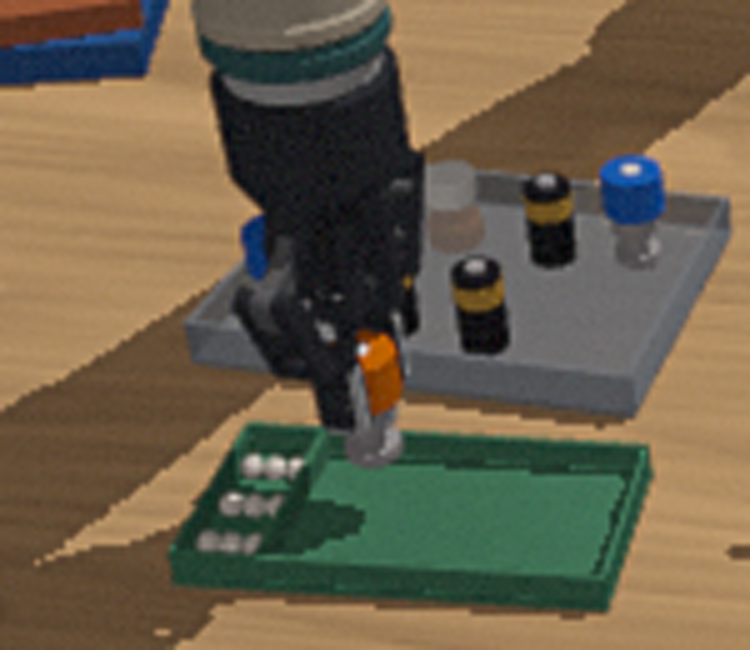

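```bash
python3 -m inch '[0,0.2,0,0.5,0,0,0, 0,0.2,1,0.5,0,0,0, 0,0.2,2,0.5,0,0,0, 0,0.2,2.9,0.5,0,0,0, 0,0.2,2.9,0.5,0,0,0, 0,0.2,2.9,0.5,0,0,0]'; python3 -c "
from h import *
sh([(668,-232,33)])"
```

```text
clock: 8.1
eef_pos: [670.7, -232.7, 42.0]
tool_rot: [-1.572, 0.0, -1.658]
force: [0.9, 0.1, -1.6]
width: 32.6
[ 668 -232   33] -> [-0.05, 0.9, -0.28]
pos [ 670.7 -232.7   42. ] rot [-9.004e+01  1.000e-02 -9.502e+01] w 32.6 t 8.1 F [ 0.9  0.1 -1.6]
```

```bash
python3 -m inch '[0,0,0.5,-0.1,0,0,0, 0,0,0.9,-0.2,0,0,0, 0,0,0.9,-0.2,0,0,0, 0,0,0.9,-0.2,0,0,0,0,0,0.9,-0.2,0,0,0]'; python3 -c "
from h import *
sh([(668,-232,33)])"
```

```text
clock: 8.6
eef_pos: [669.1, -232.7, 33.4]
tool_rot: [-1.571, -0.0, -1.658]
force: [1.0, -0.3, -1.5]
width: 32.6
[ 668 -232   33] -> [-0.06, 0.04, -0.11]
pos [ 669.1 -232.7   33.4] rot [-90.    -0.   -95.01] w 32.6 t 8.6 F [ 1.  -0.3 -1.5]
```

```bash
python3 -m inch '[0,0,0.3,0,0,0,0, 0,0,0.3,0,0,0,0]'; python3 -c "
from h import *
sh([])"; python3 -m inch '[0.3,0,0,0,0,0,0, 0.6,0,0,0,0,0,0, 0.6,0,0,0,0,0,0, 0.6,0,0,0,0,0,0, 0.6,0,-3,0,0,0,0, 0.6,0,-7,0,0,0,0, 0.6,0,-12,0,0,0,0, 0.6,0,-16,0,0,0,0, 0.6,-4,-19,-1,0,0,0, 0.6,-9,-19,-3,0,0,0, 0.6,-14,-19,-5,0,0,0, 0.6,-18,-19,-7,0,0,0]'; python3 -c "
from h import *
sh([(539.1,143.3,160),(539.1,143.3,108)])
T=imaging.get_image('top'); crop(T,130,110,430,260,2.6,'b3.png')"
```

```text
clock: 8.8
eef_pos: [669.6, -233.0, 32.4]
tool_rot: [-1.57, 0.0, -1.658]
force: [-2.7, 1.9, 9.3]
width: 32.3
pos [ 669.6 -233.    32.4] rot [-89.93   0.   -95.01] w 32.3 t 8.8 F [-2.7  1.9  9.3]
clock: 10.0
eef_pos: [615.8, -48.1, 220.4]
tool_rot: [-1.57, 0.001, -1.658]
force: [0.5, 1.2, -0.6]
width: 51.1
[539.1 143.3 160. ] -> [-18.4, 6.04, -9.31]
[539.1 143.3 108. ] -> [-18.39, 11.24, -9.32]
pos [615.8 -48.1 220.4] rot [-8.995e+01  4.000e-02 -9.500e+01] w 51.1 t 10.0 F [ 0.5  1.2 -0.6]
```

View pics/b3.png

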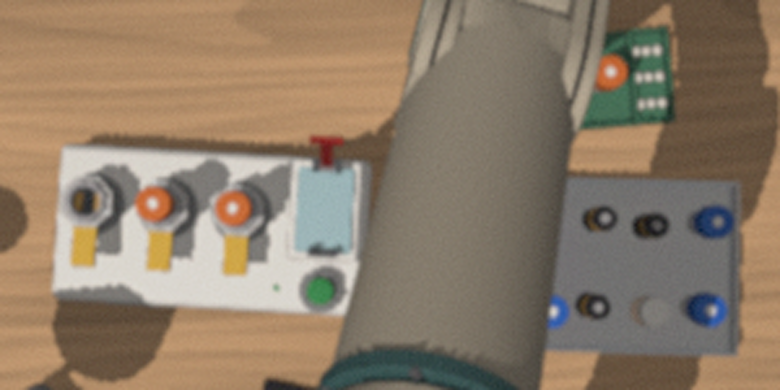

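```bash
python3 -m inch '[0.7,-3,-1.2,-2,0,0,0, 0.7,-7,-1.2,-4,0,0,0, 0.7,-11,-1.2,-6,0,0,0, 0.7,-15,-1.2,-8,0,0,0, 0.7,-18.4,-0.5,-9.3,0,0,0, 0.7,-18.4,3,-9.3,0,0,0, 0.7,-18.4,6,-9.3,0,0,0, 0.7,-18.4,6,-9.3,0,0,0,0.7,-18.4,6,-9.3,0,0,0]'; python3 -c "
from h import *
sh([(539.1,143.3,108)])"
```

```text
clock: 10.95
eef_pos: [539.9, 140.7, 160.5]
tool_rot: [-1.571, -0.001, -1.659]
force: [0.3, 0.5, 0.9]
width: 59.8
[539.1 143.3 108. ] -> [-0.26, 5.25, -0.1]
pos [539.9 140.7 160.5] rot [-9.002e+01 -4.000e-02 -9.505e+01] w 59.8 t 10.95 F [0.3 0.5 0.9]
```

```bash
python3 -m inch '[0.7,-0.2,2,-0.1,0,0,0, 0.7,-0.2,4,-0.1,0,0,0, 0.7,-0.2,5.3,-0.1,0,0,0, 0.7,-0.2,5.3,-0.1,0,0,0, 0.7,-0.2,5.3,-0.1,0,0,0]'; python3 -c "
from h import *
sh([(539.1,143.3,108)])"; python3 -m inch '[0,0,0,0,0,0,0,0,0,0,0,0,0,0,0,0,0,0,0,0,0,0,0,0,0,0,0,0,0,0,0,0,0,0,0]'; python3 -c "
from h import *
sh([(539.1,143.3,108)])"
```

```text
clock: 11.45
eef_pos: [539.6, 143.0, 108.2]
tool_rot: [-1.569, 0.0, -1.659]
force: [0.7, 0.3, -0.0]
width: 60.2
[539.1 143.3 108. ] -> [-0.02, 0.02, -0.06]
pos [539.6 143.  108.2] rot [-8.992e+01  2.000e-02 -9.505e+01] w 60.2 t 11.45 F [ 0.7  0.3 -0. ]
clock: 11.95
eef_pos: [539.7, 143.4, 108.4]
tool_rot: [-1.569, 0.001, -1.658]
force: [0.1, -0.9, 7.1]
width: 32.7
[539.1 143.3 108. ] -> [0.02, 0.04, -0.06]
pos [539.7 143.4 108.4] rot [-8.988e+01  5.000e-02 -9.501e+01] w 32.7 t 11.95 F [ 0.1 -0.9  7.1]
```

```bash
python3 -c "
from h import *
sh([(665,-187.7,255),(665,-187.7,60),(665,-187.7,33)])";python3 -m inch '[0,0,-2,0,0,0,0, 0,0,-6,0,0,0,0, 0,0,-10,0,0,0,0, 0,0.5,-14,0.5,0,0,0, 0,4,-15,2.5,0,0,0, 0,8,-15,5,0,0,0, 0,12,-15,7.5,0,0,0, 0,16,-15,9.5,0,0,0, 0,20,-15,11.5,0,0,0, 0,24,-15,13.5,0,0,0, 0,28,-15,15.2,0,0,0, 0,31.5,-15,15.2,0,0,0]'; python3 -c "
from h import *
sh([(665,-187.7,100),(665,-187.7,60),(665,-187.7,33)])"
```

```text
[ 665.  -187.7  255. ] -> [31.88, -14.65, 15.41]
[ 665.  -187.7   60. ] -> [31.9, 4.85, 15.37]
[ 665.  -187.7   33. ] -> [31.9, 7.55, 15.36]
pos [539.7 143.4 108.4] rot [-8.988e+01  5.000e-02 -9.501e+01] w 32.7 t 11.95 F [ 0.1 -0.9  7.1]
clock: 13.15
eef_pos: [663.8, -186.2, 256.7]
tool_rot: [-1.57, -0.001, -1.658]
force: [-0.4, -0.0, -0.0]
width: 32.3
[ 665.  -187.7  100. ] -> [0.13, 15.67, 0.12]
[ 665.  -187.7   60. ] -> [0.12, 19.67, 0.12]
[ 665.  -187.7   33. ] -> [0.12, 22.37, 0.12]
pos [ 663.8 -186.2  256.7] rot [-8.996e+01 -5.000e-02 -9.502e+01] w 32.3 t 13.15 F [-0.4 -0.  -0. ]
```

```bash
python3 -m inch '[0,0.1,4,0.1,0,0,0, 0,0.1,8,0.1,0,0,0, 0,0.1,12,0.1,0,0,0, 0,0.1,15.7,0.1,0,0,0, 0,0.1,15.7,0.1,0,0,0, 0,0.1,15.7,0.1,0,0,0]'; python3 -c "
from h import *
sh([(665,-187.7,60),(665,-187.7,33)])
S=imaging.get_image('scene'); crop(S,60,130,210,260,5,'c1.png')"
```

```text
clock: 13.75
eef_pos: [663.5, -185.0, 100.5]
tool_rot: [-1.572, -0.0, -1.658]
force: [0.4, -0.8, 0.2]
width: 32.4
[ 665.  -187.7   60. ] -> [0.26, 4.05, 0.17]
[ 665.  -187.7   33. ] -> [0.26, 6.75, 0.18]
pos [ 663.5 -185.   100.5] rot [-9.004e+01 -1.000e-02 -9.501e+01] w 32.4 t 13.75 F [ 0.4 -0.8  0.2]
```

View pics/c1.png

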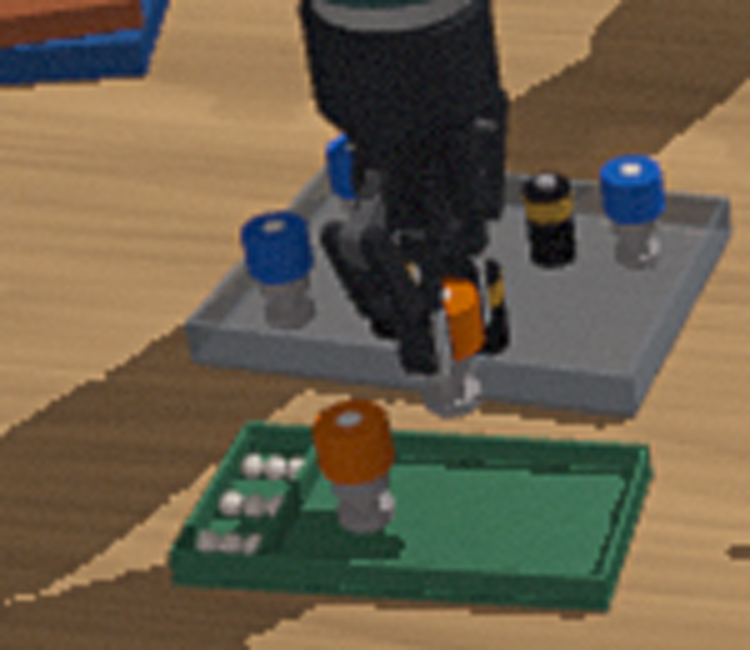

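```bash
python3 -m inch '[0,0.2,3,0.1,0,0,0, 0,0.2,5.5,0.1,0,0,0, 0,0.2,6.5,0.1,0,0,0, 0,0.2,6.8,0.1,0,0,0, 0,0.2,6.8,0.1,0,0,0,0,0.2,6.8,0.1,0,0,0]'; python3 -c "
from h import *
sh([])"; python3 -m inch '[0.3,0,0,0,0,0,0, 0.6,0,0,0,0,0,0, 0.6,0,0,0,0,0,0, 0.6,0,0,0,0,0,0, 0.6,0,-3,0,0,0,0, 0.6,0,-7,0,0,0,0, 0.6,0,-12,0,0,0,0, 0.6,0,-16,0,0,0,0, 0.6,-4,-20,-1,0,0,0, 0.6,-9,-20,-3,0,0,0, 0.6,-14,-20,-5,0,0,0, 0.6,-18,-20,-7,0,0,0]'; python3 -c "
from h import *
sh([(546.6,217.4,160),(546.6,217.4,108)])"
```

```text
clock: 14.4
eef_pos: [665.7, -187.5, 34.2]
tool_rot: [-1.568, -0.001, -1.658]
force: [-0.3, -1.0, -0.5]
width: 32.3
pos [ 665.7 -187.5   34.2] rot [-8.982e+01 -4.000e-02 -9.501e+01] w 32.3 t 14.4 F [-0.3 -1.  -0.5]
clock: 15.6
eef_pos: [612.9, -7.0, 232.9]
tool_rot: [-1.569, 0.001, -1.658]
force: [0.4, 0.7, -0.1]
width: 51.1
[546.6 217.4 160. ] -> [-21.77, 7.29, -8.58]
[546.6 217.4 108. ] -> [-21.76, 12.49, -8.59]
pos [612.9  -7.  232.9] rot [-8.991e+01  5.000e-02 -9.501e+01] w 51.1 t 15.6 F [ 0.4  0.7 -0.1]
```

```bash
python3 -m inch '[0.7,-4,0,-2,0,0,0, 0.7,-8,0,-3.5,0,0,0, 0.7,-12,0,-5,0,0,0, 0.7,-16,0,-6.5,0,0,0, 0.7,-20,1,-8,0,0,0, 0.7,-22,4,-8.6,0,0,0, 0.7,-22,7.3,-8.6,0,0,0, 0.7,-22,9.5,-8.6,0,0,0,0.7,-22,9.5,-8.6,0,0,0,0.7,-22,9.5,-8.6,0,0,0]'; python3 -c "
from h import *
sh([(546.6,217.4,108)])
T=imaging.get_image('top'); crop(T,300,100,430,260,3.6,'c2.png')"
```

```text
clock: 16.6
eef_pos: [547.1, 217.5, 137.7]
tool_rot: [-1.571, -0.0, -1.659]
force: [0.2, 0.3, 0.7]
width: 59.9
[546.6 217.4 108. ] -> [0.01, 2.97, -0.05]
pos [547.1 217.5 137.7] rot [-8.999e+01 -1.000e-02 -9.504e+01] w 59.9 t 16.6 F [0.2 0.3 0.7]
```

View pics/c2.png

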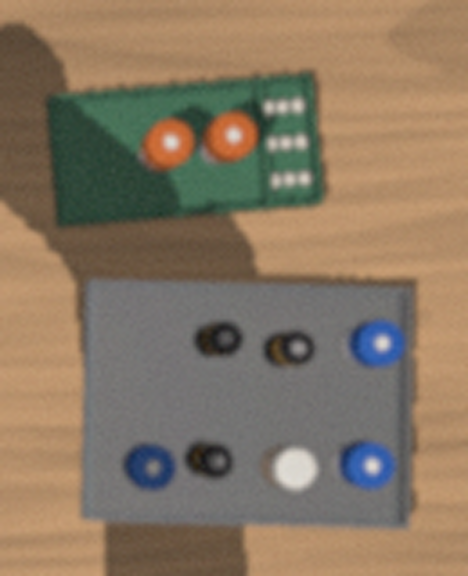

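Both placed spent cartridges stand in the tray, and it has not been knocked. Third grasp.

```bash
python3 -m inch '[0.7,0,1.5,0,0,0,0,0.7,0,3,0,0,0,0,0.7,0,3,0,0,0,0,0.7,0,3,0,0,0,0, 0,0,3,0,0,0,0,0,0,3,0,0,0,0,0,0,3,0,0,0,0,0,0,3,0,0,0,0,0,0,3,0,0,0,0]'; python3 -c "
from h import *
sh([(662.5,-142.8,255),(662.5,-142.8,33)])"
```

```text
clock: 17.55
eef_pos: [547.6, 218.0, 108.7]
tool_rot: [-1.569, 0.001, -1.658]
force: [0.3, -0.0, 5.6]
width: 32.5
[ 662.5 -142.8  255. ] -> [34.92, -14.65, 14.63]
[ 662.5 -142.8   33. ] -> [34.94, 7.55, 14.59]
pos [547.6 218.  108.7] rot [-8.989e+01  7.000e-02 -9.502e+01] w 32.5 t 17.55 F [ 0.3 -0.   5.6]
```

```bash
python3 -m inch '[0,0,-2,0,0,0,0, 0,0,-6,0,0,0,0, 0,0,-10,0,0,0,0, 0,0.5,-14,0.5,0,0,0, 0,4.5,-15,2.5,0,0,0, 0,9,-15,5,0,0,0, 0,13.5,-15,7.5,0,0,0, 0,18,-15,9.5,0,0,0, 0,22.5,-15,11.5,0,0,0, 0,27,-15,13.5,0,0,0, 0,31,-15,14.5,0,0,0, 0,34.7,-15,14.5,0,0,0]'; python3 -m inch '[0,0,4,0,0,0,0, 0,0,8,0,0,0,0, 0,0,12,0,0,0,0, 0,0,15.7,0,0,0,0, 0,0,15.7,0,0,0,0, 0,0,15.7,0,0,0,0]'; python3 -c "
from h import *
sh([(662.5,-142.8,33)])
S=imaging.get_image('scene'); crop(S,60,130,210,260,5,'c3.png')"
```

```text
clock: 18.75
eef_pos: [661.4, -143.4, 257.1]
tool_rot: [-1.57, -0.001, -1.659]
force: [-0.9, 1.0, -1.2]
width: 32.3
clock: 19.35
eef_pos: [660.9, -140.8, 100.7]
tool_rot: [-1.571, -0.0, -1.658]
force: [1.0, 1.0, -0.9]
width: 32.4
[ 662.5 -142.8   33. ] -> [0.19, 6.77, 0.18]
pos [ 660.9 -140.8  100.7] rot [-9.003e+01 -2.000e-02 -9.501e+01] w 32.4 t 19.35 F [ 1.   1.  -0.9]
```

View pics/c3.png

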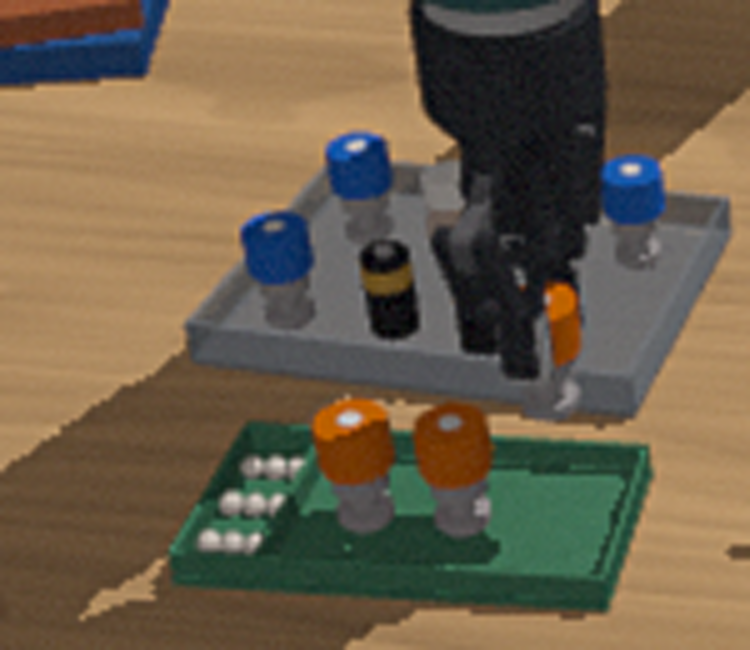

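```bash
python3 -m inch '[0,0.2,3,0.1,0,0,0, 0,0.2,5.5,0.1,0,0,0, 0,0.2,6.5,0.1,0,0,0, 0,0.2,6.8,0.1,0,0,0, 0,0.2,6.8,0.1,0,0,0,0,0.2,6.8,0.1,0,0,0]'; python3 -c "
from h import *
sh([])"; python3 -m inch '[0.3,0,0,0,0,0,0, 0.6,0,0,0,0,0,0, 0.6,0,0,0,0,0,0, 0.6,0,0,0,0,0,0, 0.6,0,-3,0,0,0,0, 0.6,0,-7,0,0,0,0, 0.6,0,-12,0,0,0,0, 0.6,0,-12,0,0,0,0]'; python3 -c "
from h import *
sh([(429.5,-165.4,120),(514.1,-333.1,130),(514.1,-333.1,85),(514.1,-333.1,32)])"
```

```text
clock: 20.0
eef_pos: [663.0, -143.1, 34.1]
tool_rot: [-1.568, -0.001, -1.658]
force: [0.1, -0.4, -0.7]
width: 32.4
pos [ 663.  -143.1   34.1] rot [-8.982e+01 -3.000e-02 -9.501e+01] w 32.4 t 20.0 F [ 0.1 -0.4 -0.7]
clock: 20.8
eef_pos: [666.3, -144.7, 159.9]
tool_rot: [-1.558, -0.002, -1.658]
force: [1.1, -0.2, -0.1]
width: 50.9
[ 429.5 -165.4  120. ] -> [4.12, 3.69, -23.46]
[ 514.1 -333.1  130. ] -> [20.09, 2.86, -13.55]
[ 514.1 -333.1   85. ] -> [20.08, 7.36, -13.61]
[ 514.1 -333.1   32. ] -> [20.07, 12.66, -13.68]
pos [ 666.3 -144.7  159.9] rot [-89.24  -0.14 -95.02] w 50.9 t 20.8 F [ 1.1 -0.2 -0.1]
```

```bash
python3 -m inch '[0.7,4,0,-3,0,0,0, 0.7,8,0,-6,0,0,0, 0.7,12,0,-9,0,0,0, 0.7,16,0,-11.5,0,0,0, 0.7,20,1,-13.5,0,0,0, 0.7,20,5,-13.5,0,0,0, 0.7,20,7.5,-13.5,0,0,0, 0.7,20,7.5,-13.5,0,0,0,0.7,20,7.5,-13.5,0,0,0]'; python3 -c "
from h import *
sh([(514.1,-333.1,32)])
S=imaging.get_image('scene'); crop(S,60,110,210,240,5,'d1.png')"
```

```text
clock: 21.7
eef_pos: [509.8, -330.1, 77.3]
tool_rot: [-1.571, 0.0, -1.658]
force: [-0.9, 0.0, 0.7]
width: 59.8
[ 514.1 -333.1   32. ] -> [0.26, 4.53, 0.46]
pos [ 509.8 -330.1   77.3] rot [-90.02   0.   -95.  ] w 59.8 t 21.7 F [-0.9  0.   0.7]
```

View pics/d1.png

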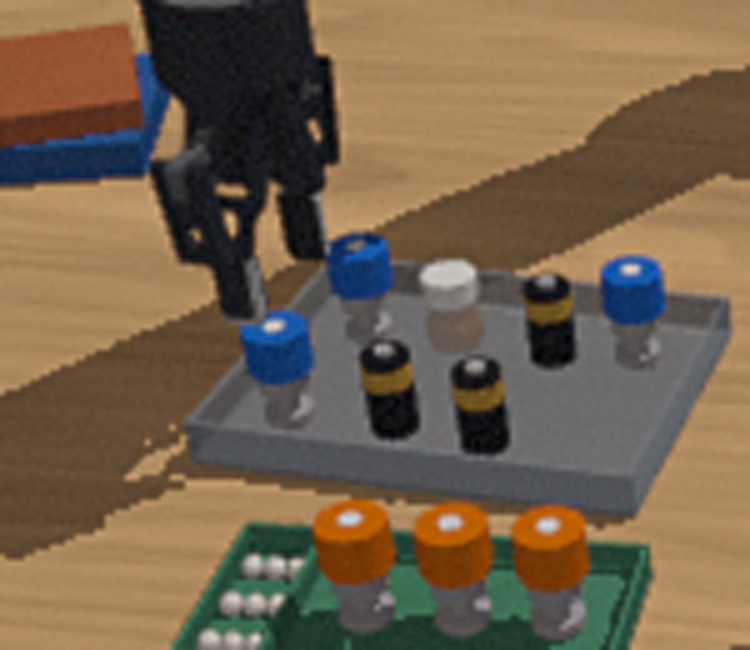

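```bash
python3 -m inch '[0.7,0.2,0,0.4,0,0,0, 0.7,0.2,0,0.4,0,0,0,0.7,0.2,0,0.4,0,0,0]'; python3 -c "
from h import *
sh([(514.1,-333.1,32)])"
```

```text
clock: 22.05
eef_pos: [514.4, -332.6, 78.2]
tool_rot: [-1.569, -0.001, -1.658]
force: [0.5, 0.3, 1.0]
width: 60.0
[ 514.1 -333.1   32. ] -> [0.04, 4.62, -0.03]
pos [ 514.4 -332.6   78.2] rot [-8.991e+01 -5.000e-02 -9.497e+01] w 60.0 t 22.05 F [0.5 0.3 1. ]
```

```bash
python3 -m inch '[0.7,0,2,0,0,0,0, 0.7,0,3.8,0,0,0,0, 0.7,0,4.6,0,0,0,0, 0.7,0,4.6,0,0,0,0, 0.7,0,4.6,0,0,0,0]';  python3 -c "
from h import *
sh([(514.1,-333.1,32)])"; python3 -m inch '[0,0,0,0,0,0,0,0,0,0,0,0,0,0,0,0,0,0,0,0,0,0,0,0,0,0,0,0,0,0,0,0,0,0,0]';  python3 -c "
from h import *
sh([(514.1,-333.1,32)])
S=imaging.get_image('scene'); crop(S,60,110,210,240,5,'d2.png')"
```

```text
clock: 22.55
eef_pos: [513.8, -332.8, 31.8]
tool_rot: [-1.57, -0.0, -1.658]
force: [-0.2, -0.5, 0.2]
width: 59.9
[ 514.1 -333.1   32. ] -> [0.03, -0.02, 0.04]
pos [ 513.8 -332.8   31.8] rot [-8.997e+01 -3.000e-02 -9.501e+01] w 59.9 t 22.55 F [-0.2 -0.5  0.2]
clock: 23.05
eef_pos: [514.3, -332.9, 32.3]
tool_rot: [-1.569, -0.001, -1.658]
force: [0.1, 0.2, 6.5]
width: 32.7
[ 514.1 -333.1   32. ] -> [0.02, 0.03, -0.02]
pos [ 514.3 -332.9   32.3] rot [-8.989e+01 -5.000e-02 -9.501e+01] w 32.7 t 23.05 F [0.1 0.2 6.5]
```

View pics/d2.png

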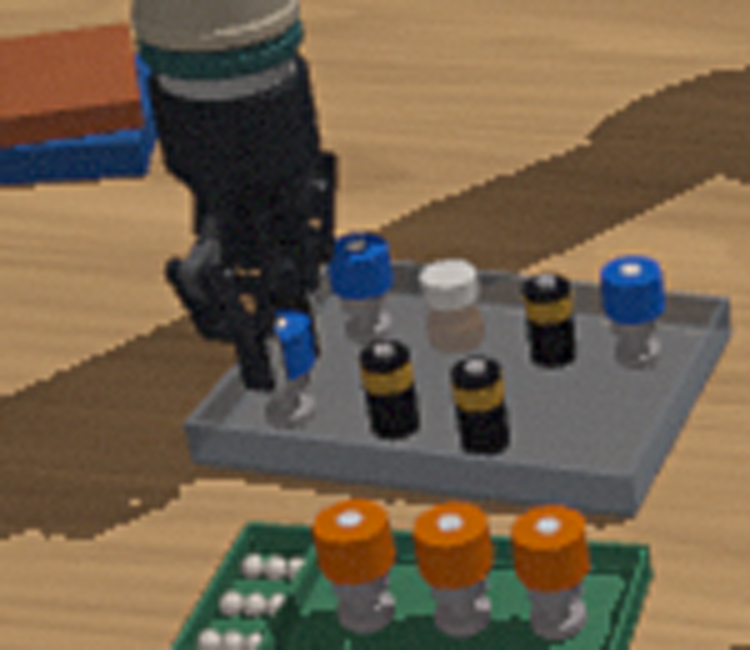

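```bash
python3 -c "
from h import *
sh([(514,-333,230),(552.3,292.6,240),(552.3,292.6,150)])"; python3 -m inch '[0,0,-1,0,0,0,0, 0,0,-5,0,0,0,0, 0,0,-9,0,0,0,0, 0,0,-13,0,0,0,0, 0,0,-17,0,0,0,0, 0,-2,-21,0,0,0,0, 0,-6,-22,0,0,0,0, 0,-11,-22,0,0,0,0, 0,-16,-22,0,0,0,0, 0,-21,-22,0,0,0,0, 0,-26,-22,0,0,0,0, 0,-30,-22,0,0,0,0]';python3 -c "
from h import *
sh([(552.3,292.6,240),(552.3,292.6,150)])"
```

```text
[ 514 -333  230] -> [0.03, -19.77, 0.01]
[552.3 292.6 240. ] -> [-62.63, -20.82, -1.64]
[552.3 292.6 150. ] -> [-62.64, -11.82, -1.66]
pos [ 514.3 -332.9   32.3] rot [-8.990e+01 -4.000e-02 -9.501e+01] w 32.9 t 23.1 F [-0.3 -0.1  5.5]
clock: 24.3
eef_pos: [539.1, -30.1, 251.4]
tool_rot: [-1.572, 0.001, -1.656]
force: [0.3, 0.5, -0.3]
width: 32.6
[552.3 292.6 240. ] -> [-32.26, 1.19, -1.43]
[552.3 292.6 150. ] -> [-32.25, 10.19, -1.42]
pos [539.1 -30.1 251.4] rot [-9.005e+01  8.000e-02 -9.489e+01] w 32.6 t 24.3 F [ 0.3  0.5 -0.3]
```

```bash
python3 -m inch '[0,-4.5,0,-0.2,0,0,0, 0,-9,0,-0.4,0,0,0, 0,-13.5,0,-0.6,0,0,0, 0,-18,0,-0.8,0,0,0, 0,-22.5,0,-1,0,0,0, 0,-27,0,-1.2,0,0,0, 0,-30.5,2,-1.4,0,0,0, 0,-32.2,5,-1.4,0,0,0, 0,-32.2,8.5,-1.4,0,0,0, 0,-32.2,9.7,-1.4,0,0,0, 0,-32.2,9.7,-1.4,0,0,0]';python3 -c "
from h import *
sh([(552.3,292.6,130),(552.3,292.6,108)])
S=imaging.get_image('scene'); crop(S,300,100,420,230,5,'d3.png')"
```

```text
clock: 25.4
eef_pos: [552.5, 287.1, 152.7]
tool_rot: [-1.574, -0.003, -1.659]
force: [-0.6, 0.1, -0.2]
width: 32.7
[552.3 292.6 130. ] -> [-0.55, 2.27, -0.06]
[552.3 292.6 108. ] -> [-0.56, 4.47, -0.05]
pos [552.5 287.1 152.7] rot [-90.2   -0.17 -95.06] w 32.7 t 25.4 F [-0.6  0.1 -0.2]
```

View pics/d3.png

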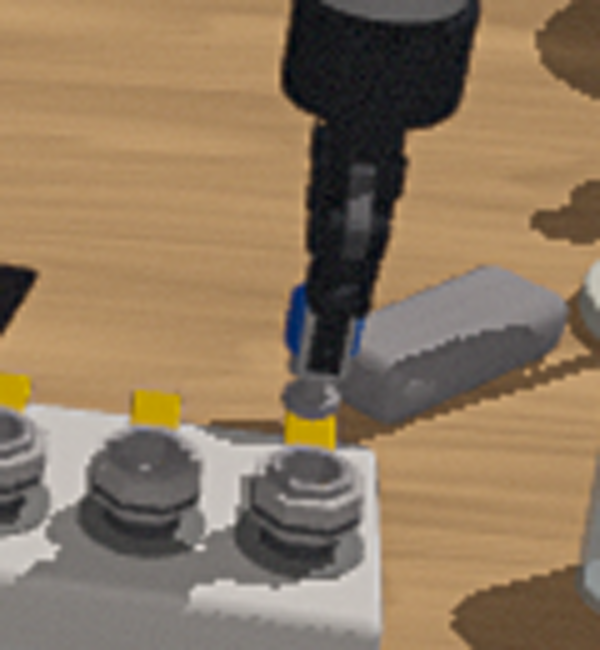

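```bash
python3 -m inch '[0,-0.5,0,0,0,0,0, 0,-0.5,0.5,0,0,0,0, 0,-0.5,2,0,0,0,0, 0,-0.5,2,0,0,0,0]';python3 -c "
from h import *
sh([(552.3,292.6,130),(552.3,292.6,108)])
S=imaging.get_image('scene'); crop(S,300,100,420,230,5,'d4.png')"
```

```text
clock: 25.85
eef_pos: [552.9, 292.9, 132.5]
tool_rot: [-1.574, -0.002, -1.658]
force: [-0.1, 0.2, -0.8]
width: 32.3
[552.3 292.6 130. ] -> [0.03, 0.25, -0.05]
[552.3 292.6 108. ] -> [0.03, 2.45, -0.05]
pos [552.9 292.9 132.5] rot [-9.018e+01 -9.000e-02 -9.501e+01] w 32.3 t 25.85 F [-0.1  0.2 -0.8]
```

View pics/d4.png

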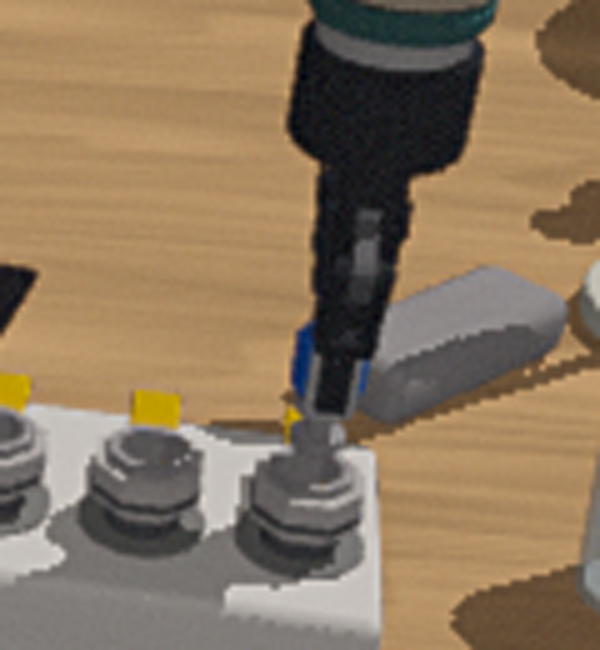

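```bash
python3 -m inch '[0,0,0.7,0,0,0,0, 0,0,1.2,0,0,0,0, 0,0,1.2,0,0,0,0]';python3 -c "
from h import *
sh([(552.3,292.6,108)])"; python3 -m inch '[0,0,0.5,0,0,0,0, 0,0,1,0,0,0,0, 0,0,1,0,0,0,0]';python3 -c "
from h import *
sh([(552.3,292.6,108)])"
```

```text
clock: 26.2
eef_pos: [553.7, 293.1, 121.3]
tool_rot: [-1.572, -0.001, -1.658]
force: [-0.4, -0.3, -1.1]
width: 32.4
[552.3 292.6 108. ] -> [0.06, 1.33, -0.14]
pos [553.7 293.1 121.3] rot [-9.008e+01 -5.000e-02 -9.501e+01] w 32.4 t 26.2 F [-0.4 -0.3 -1.1]
clock: 26.5
eef_pos: [553.9, 293.3, 111.6]
tool_rot: [-1.572, -0.0, -1.658]
force: [-1.2, -0.1, -1.5]
width: 32.8
[552.3 292.6 108. ] -> [0.08, 0.36, -0.15]
pos [553.9 293.3 111.6] rot [-9.005e+01 -2.000e-02 -9.501e+01] w 32.8 t 26.5 F [-1.2 -0.1 -1.5]
```

```bash
python3 -m inch '[0,0,0.3,-0.1,0,0,0, 0,0,0.3,-0.1,0,0,0, 0.3,0,0.3,-0.1,0,0,0, 0.6,0,0.3,-0.1,0,0,0, 0.6,0,0.3,-0.1,0,0,0, 0.6,0,-3,-0.1,0,0,0, 0.6,0,-7,-0.1,0,0,0, 0.3,0,-7,-4.5,0,0,0, 0,0,-7,-6,0,0,0,0,0,-7,-6,0,0,0]';python3 -c "
from h import *
sh([(552.3-49.8,292.6+4.4,88),(501.1,303,88)])
S=imaging.get_image('scene'); crop(S,300,100,420,230,5,'d5.png')
T=imaging.get_image('top'); crop(T,130,140,290,240,5,'d6.png')"
```

```text
clock: 27.5
eef_pos: [492.1, 299.7, 182.8]
tool_rot: [-1.573, 0.001, -1.656]
force: [0.5, 0.6, -0.5]
width: 7.8
[502.5 297.   88. ] -> [0.19, 9.48, 1.08]
[501.1 303.   88. ] -> [-0.39, 9.48, 0.89]
pos [492.1 299.7 182.8] rot [-9.011e+01  6.000e-02 -9.486e+01] w 7.8 t 27.5 F [ 0.5  0.6 -0.5]
```

View pics/d5.png

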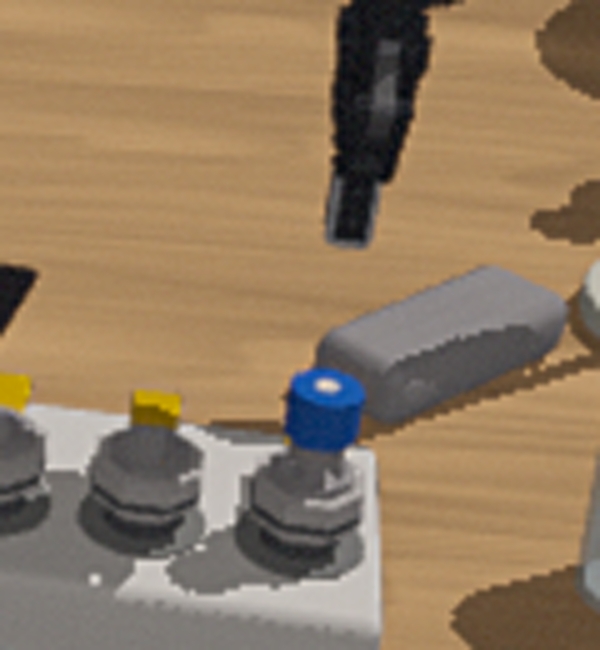

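View pics/d6.png

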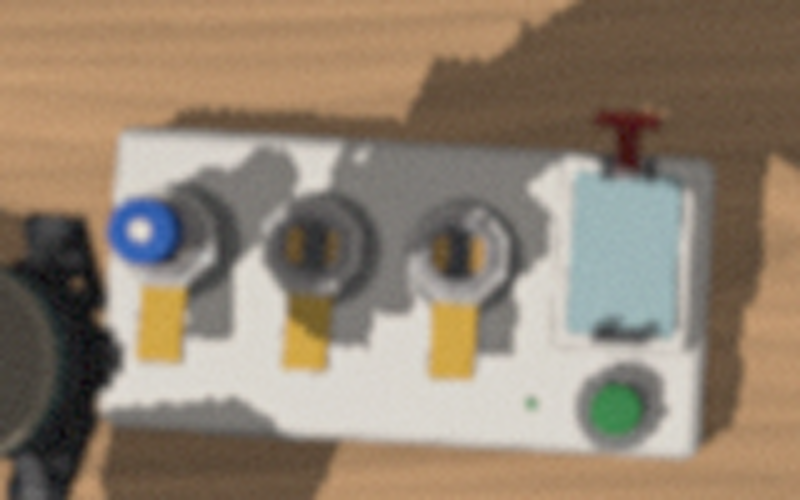

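```bash
python3 -m inch '[0,0.2,2,0.8,0,0,0, 0,0.2,5,0.8,0,0,0, 0,0.2,8,0.8,0,0,0, 0,0.2,8.5,0.8,0,0,0, 0,0.2,8.5,0.8,0,0,0]';python3 -c "
from h import *
sh([(499.5,297,88)])"
```

```text
clock: 28.1
eef_pos: [503.0, 295.1, 96.5]
tool_rot: [-1.571, -0.001, -1.659]
force: [0.3, 0.1, 0.6]
width: -0.1
[499.5 297.   88. ] -> [-0.16, 0.85, -0.36]
pos [503.  295.1  96.5] rot [-9.004e+01 -8.000e-02 -9.507e+01] w -0.1 t 28.1 F [0.3 0.1 0.6]
```

```bash
python3 -m inch '[0,-0.2,0.4,-0.3,0,0,0, 0,-0.2,0.9,-0.3,0,0,0, 0,-0.2,1.2,-0.3,0,0,0,0,-0.2,1.2,-0.3,0,0,0]';python3 -c "
from h import *
sh([(499.5,297,76)])";python3 -m inch '[0,0,0.3,0,0,0,0, 0,0,0.6,0,0,0,0,0,0,0.6,0,0,0,0]';python3 -c "
from h import *
sh([(499.5,297,76)])"
```

```text
clock: 28.5
eef_pos: [499.8, 298.8, 85.8]
tool_rot: [-1.57, 0.001, -1.658]
force: [-1.9, 1.0, 4.2]
width: -0.0
[499.5 297.   76. ] -> [0.18, 0.98, -0.02]
pos [499.8 298.8  85.8] rot [-8.996e+01  6.000e-02 -9.499e+01] w -0.0 t 28.5 F [-1.9  1.   4.2]
clock: 28.8
eef_pos: [499.8, 298.8, 79.9]
tool_rot: [-1.57, 0.001, -1.658]
force: [-0.8, 0.6, 4.4]
width: -0.0
[499.5 297.   76. ] -> [0.18, 0.39, -0.02]
pos [499.8 298.8  79.9] rot [-8.996e+01  7.000e-02 -9.500e+01] w -0.0 t 28.8 F [-0.8  0.6  4.4]
```

```bash
python3 -m inch '[0,0,0.3,0,0,0,0,0,0,0.3,0,0,0,0]';python3 -m inch '[0,0,0.2,0,0,0,0,0,0,0.2,0,0,0,0]'; python3 -c "
from h import *
sh([(499.5,297,76)])
S=imaging.get_image('scene'); crop(S,300,100,420,230,5,'e1.png')"
```

```text
clock: 29.0
eef_pos: [499.8, 298.7, 77.1]
tool_rot: [-1.57, 0.001, -1.658]
force: [-1.5, 0.4, 7.4]
width: 0.0
clock: 29.2
eef_pos: [499.8, 298.8, 75.9]
tool_rot: [-1.57, 0.002, -1.658]
force: [-2.4, 1.3, 9.1]
width: 0.1
[499.5 297.   76. ] -> [0.18, -0.01, -0.01]
pos [499.8 298.8  75.9] rot [-89.97   0.1  -95.  ] w 0.1 t 29.2 F [-2.4  1.3  9.1]
```

View pics/e1.png

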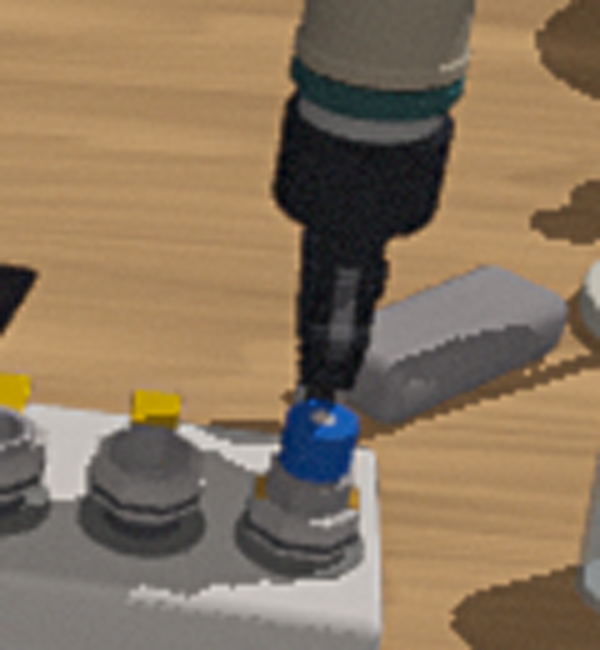

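```bash
python3 -m inch '[0,0,0.15,0,0,0,0,0,0,0.15,0,0,0,0,0,0,0.15,0,0,0,0,0,0,0.15,0,0,0,0]'; python3 -c "
from h import *
sh([(499.5,297,76)])
S=imaging.get_image('scene'); crop(S,300,100,420,230,5,'e2.png')"
```

```text
clock: 29.65
eef_pos: [499.8, 298.8, 75.5]
tool_rot: [-1.57, 0.002, -1.658]
force: [-6.0, -1.4, 20.6]
width: -0.2
[499.5 297.   76. ] -> [0.19, -0.05, -0.01]
pos [499.8 298.8  75.5] rot [-89.98   0.14 -95.01] w -0.2 t 29.65 F [-6.  -1.4 20.6]
```

View pics/e2.png

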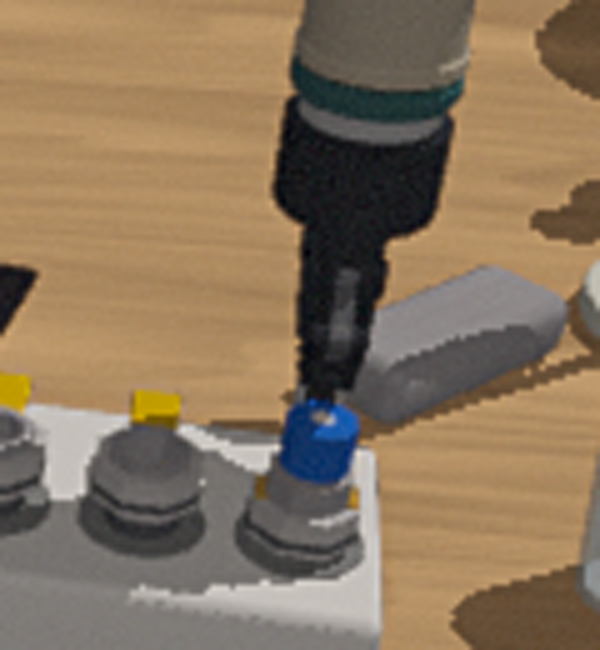

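```bash
python3 -m inch '[0,0,-0.4,0,0,0,0,0,0,-0.8,0,0,0,0,0,0,-1.2,0,0,0,0,0,0,-2,0,0,0,0,0,0,-6,0,0,0,0,0,0,-10,0,0,0,0,0,0,-14,0,0,0,0]'; python3 -c "
from h import *
sh([(499.5,297,76)])
T=imaging.get_image('top');S=imaging.get_image('scene'); crop(S,300,100,420,230,5,'e3.png')
for z in(137,122,120.5): print((w2px(S,(552.3,292.6,z))-[300,100])*5+2)
for z in(60,85.5,75.5): print('tab',w2px(T,(508,296.5,z)),(w2px(S,(508,296.5,z))-[300,100])*5+2)
print(blobs(T,'y'))"
```

```text
clock: 30.4
eef_pos: [499.3, 297.5, 214.1]
tool_rot: [-1.571, -0.001, -1.659]
force: [-0.2, 0.6, 0.1]
width: -0.0
[499.5 297.   76. ] -> [0.03, 13.81, 0.03]
pos [499.3 297.5 214.1] rot [-9.002e+01 -7.000e-02 -9.504e+01] w -0.0 t 30.4 F [-0.2  0.6  0.1]
[325.65347624 385.56478173]
[320.52902375 413.1317711 ]
[320.02130827 415.86302626]
tab [164.14358314 204.58022867] [301.04694458 471.57152316]
tab [161.76813669 204.54067746] [308.95171865 428.4219555 ]
tab [162.71339228 204.55641598] [305.82650672 445.48146183]
[([161.98, 204.43], [158, 198, 9, 13, 89]), ([191.21, 205.79], [188, 200, 8, 13, 96]), ([220.32, 207.8], [217, 202, 8, 13, 99])]
```

View pics/e3.png

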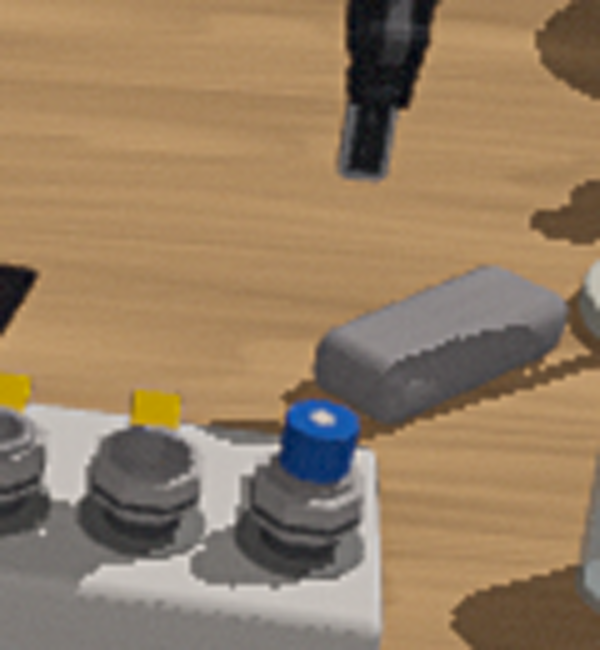

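```bash
python3 -c "
from h import *
sh([(429.5,-165.4,120),(429.5,-165.4,80)])"; python3 -m inch '[0.3,4,0,0,0,0,0, 0.7,8,0,-0.5,0,0,0, 0.7,13,0,-1,0,0,0, 0.7,18,0,-1.5,0,0,0,0.7,23,0,-2,0,0,0,0.7,28,0,-2.2,0,0,0,0.7,33,0,-2.4,0,0,0,0.7,38,1,-2.6,0,0,0,0.7,42.5,3,-2.8,0,0,0,0.7,46.5,7,-2.8,0,0,0,0.7,46.5,11,-2.8,0,0,0,0.7,46.5,13,-2.8,0,0,0]'; python3 -c "
from h import *
sh([(429.5,-165.4,80),(429.5,-165.4,32)])"
```

```text
[ 429.5 -165.4  120. ] -> [46.97, 9.53, -3.32]
[ 429.5 -165.4   80. ] -> [46.99, 13.53, -3.36]
pos [503.  299.1 218.3] rot [-89.51   0.33 -95.04] w -0.1 t 30.5 F [ 1.1  0.4 -0.7]
clock: 31.7
eef_pos: [428.5, -164.3, 79.9]
tool_rot: [-1.575, -0.0, -1.663]
force: [-0.5, 0.9, 0.3]
width: 59.5
[ 429.5 -165.4   80. ] -> [0.1, -0.01, 0.11]
[ 429.5 -165.4   32. ] -> [0.1, 4.79, 0.13]
pos [ 428.5 -164.3   79.9] rot [-9.025e+01 -1.000e-02 -9.526e+01] w 59.5 t 31.7 F [-0.5  0.9  0.3]
```

```bash
python3 -m inch '[0.7,0,0,0,0,0,0,0.7,0,0,0,0,0,0]'; python3 -c "
from h import *
sh([(429.5,-165.4,32)])
S=imaging.get_image('scene'); crop(S,90,110,240,240,5,'f1.png')"
```

```text
clock: 31.9
eef_pos: [430.8, -162.7, 82.8]
tool_rot: [-1.572, -0.0, -1.659]
force: [-0.1, -0.5, 0.7]
width: 59.4
[ 429.5 -165.4   32. ] -> [0.28, 5.08, -0.1]
pos [ 430.8 -162.7   82.8] rot [-90.05  -0.   -95.03] w 59.4 t 31.9 F [-0.1 -0.5  0.7]
```

View pics/f1.png

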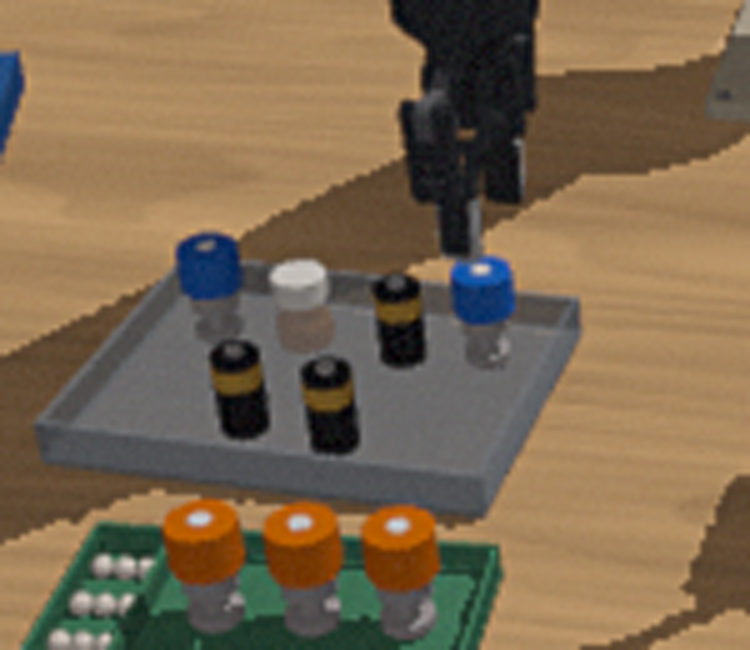

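```bash
python3 -m inch '[0.7,0.3,1,-0.1,0,0,0, 0.7,0.3,3,-0.1,0,0,0, 0.7,0.3,5,-0.1,0,0,0, 0.7,0.3,5.1,-0.1,0,0,0,0.7,0.3,5.1,-0.1,0,0,0]';  python3 -c "
from h import *
sh([(429.5,-165.4,32)])"
```

```text
clock: 32.45
eef_pos: [429.9, -165.5, 32.1]
tool_rot: [-1.571, -0.0, -1.658]
force: [-0.0, 0.1, 0.2]
width: 59.9
[ 429.5 -165.4   32. ] -> [-0.01, 0.01, -0.04]
pos [ 429.9 -165.5   32.1] rot [-8.999e+01 -1.000e-02 -9.500e+01] w 59.9 t 32.45 F [-0.   0.1  0.2]
```

```bash
python3 -m inch '[0,0,0,0,0,0,0,0,0,0,0,0,0,0,0,0,0,0,0,0,0,0,0,0,0,0,0,0,0,0,0,0,0,0,0, 0,0,-3,0,0,0,0,0,0,-7,0,0,0,0,0,0,-11,0,0,0,0,0,0,-15,0,0,0,0]';  python3 -c "
from h import *
sh([(539.1,143.2,190),(539.1,143.2,132)])"
```

```text
clock: 33.35
eef_pos: [429.4, -165.3, 183.8]
tool_rot: [-1.571, 0.0, -1.658]
force: [0.2, 0.8, -0.7]
width: 32.7
[539.1 143.2 190. ] -> [-31.69, -0.62, 8.23]
[539.1 143.2 132. ] -> [-31.69, 5.18, 8.23]
pos [ 429.4 -165.3  183.8] rot [-89.99   0.   -95.02] w 32.7 t 33.35 F [ 0.2  0.8 -0.7]
```

```bash
python3 -m inch '[0,-4,-2,0.5,0,0,0, 0,-9,-3,1.5,0,0,0, 0,-14,-3,2.5,0,0,0, 0,-19,-3,3.5,0,0,0, 0,-24,-3,5,0,0,0, 0,-28,-2,6.5,0,0,0, 0,-31.7,0,8.2,0,0,0, 0,-31.7,2,8.2,0,0,0, 0,-31.7,4,8.2,0,0,0, 0,-31.7,4,8.2,0,0,0,0,-31.7,4,8.2,0,0,0]';  python3 -c "
from h import *
sh([(539.1,143.2,132)])
S=imaging.get_image('scene'); crop(S,260,100,380,230,5,'g1.png')"
```

```text
clock: 34.45
eef_pos: [539.1, 142.9, 142.3]
tool_rot: [-1.571, -0.0, -1.659]
force: [0.6, 0.2, -1.0]
width: 32.5
[539.1 143.2 132. ] -> [-0.03, 1.03, 0.0]
pos [539.1 142.9 142.3] rot [-9.001e+01 -1.000e-02 -9.503e+01] w 32.5 t 34.45 F [ 0.6  0.2 -1. ]
```

View pics/g1.png

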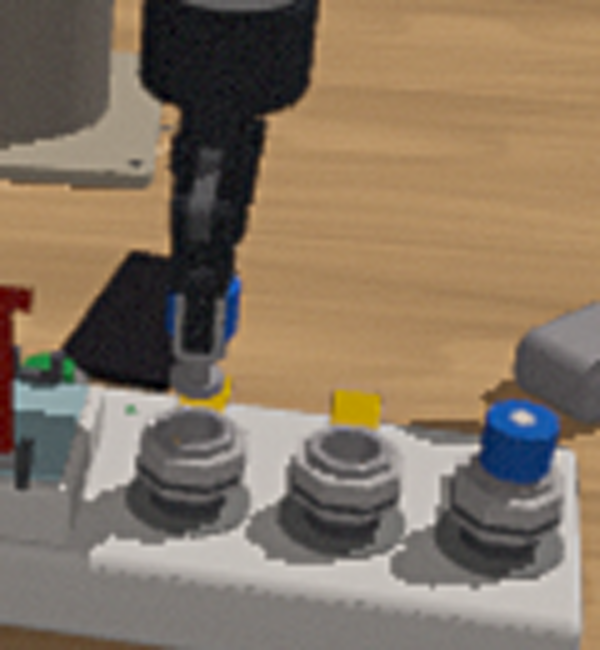

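Aligned over coupler 2 (nose at (198,378), mouth at (193,430)). Lower.

```bash
python3 -m inch '[0,0,1,0,0,0,0, 0,0,2,0,0,0,0, 0,0,2.3,0,0,0,0]';python3 -c "
from h import *
sh([(539.1,143.2,109)])"; python3 -m inch '[0,0,0.5,0,0,0,0, 0,0,1,0,0,0,0, 0,0,1,0,0,0,0]';python3 -c "
from h import *
sh([(539.1,143.2,109)])"
```

```text
clock: 34.8
eef_pos: [538.8, 143.1, 118.0]
tool_rot: [-1.571, -0.0, -1.658]
force: [0.5, -0.1, -0.5]
width: 32.7
[539.1 143.2 109. ] -> [-0.02, 0.9, 0.03]
pos [538.8 143.1 118. ] rot [-90.04  -0.   -95.02] w 32.7 t 34.8 F [ 0.5 -0.1 -0.5]
clock: 35.1
eef_pos: [539.1, 143.1, 108.5]
tool_rot: [-1.571, 0.0, -1.658]
force: [-0.1, -0.1, -0.1]
width: 33.1
[539.1 143.2 109. ] -> [-0.01, -0.05, -0.0]
pos [539.1 143.1 108.5] rot [-90.02   0.   -95.02] w 33.1 t 35.1 F [-0.1 -0.1 -0.1]
```

```bash
python3 -m inch '[0.3,0,0,0,0,0,0, 0.6,0,0,0,0,0,0, 0.6,0,0,0,0,0,0, 0.6,0,-3,0,0,0,0, 0.6,0,-6,0,0,0,0, 0.3,0,-6,-3,0,0,0, 0,0,-6,-5.3,0,0,0,0,0,-6,-5.3,0,0,0,0,0,-6,-5.3,0,0,0, 0,0,-4,-5.3,0,0,0,0,0,-1,-5.3,0,0,0,0,0,-0.5,-5.3,0,0,0]';python3 -c "
from h import *
sh([(486.3,147.8,86),(486.3,147.8,76)])
S=imaging.get_image('scene'); crop(S,260,100,380,230,5,'g2.png')"
```

```text
clock: 36.3
eef_pos: [485.7, 147.2, 111.5]
tool_rot: [-1.574, -0.002, -1.659]
force: [-0.5, -0.6, 0.8]
width: -0.1
[486.3 147.8  86. ] -> [-0.06, 2.55, 0.06]
[486.3 147.8  76. ] -> [-0.07, 3.55, 0.06]
pos [485.7 147.2 111.5] rot [-90.19  -0.1  -95.04] w -0.1 t 36.3 F [-0.5 -0.6  0.8]
```

View pics/g2.png

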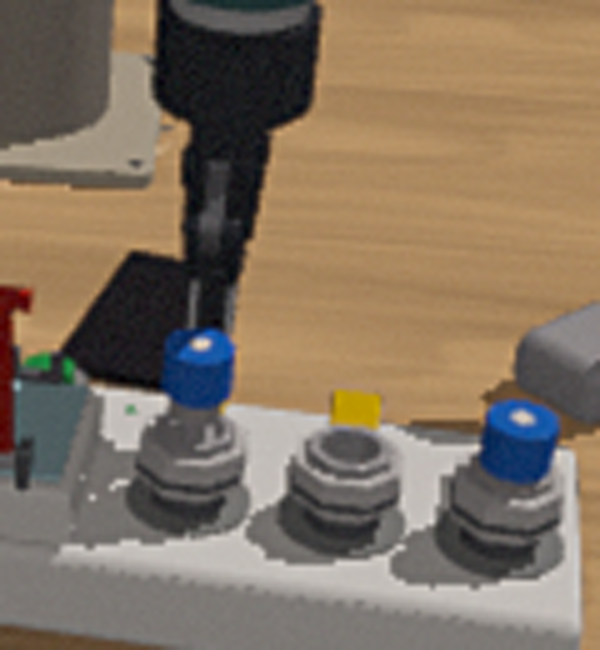

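```bash
python3 -m inch '[0,0,1.2,0,0,0,0, 0,0,2.3,0,0,0,0, 0,0,2.6,0,0,0,0, 0,0,2.9,0,0,0,0, 0,0,3.2,0,0,0,0,0,0,3.5,0,0,0,0, 0,0,3.6,0,0,0,0, 0,0,3.6,0,0,0,0]';python3 -c "
from h import *
sh([(486.3,147.8,75.5)])"
```

```text
clock: 37.15
eef_pos: [486.3, 147.8, 78.3]
tool_rot: [-1.571, 0.0, -1.658]
force: [-2.3, -0.6, 7.5]
width: 0.0
[486.3 147.8  75.5] -> [-0.0, 0.28, 0.0]
pos [486.3 147.8  78.3] rot [-9.000e+01  3.000e-02 -9.501e+01] w 0.0 t 37.15 F [-2.3 -0.6  7.5]
```

```bash
python3 -m inch '[0,0,0.2,0,0,0,0, 0,0,0.35,0,0,0,0, 0,0,0.4,0,0,0,0,0,0,0.4,0,0,0,0,0,0,0.4,0,0,0,0]';python3 -c "
from h import *
sh([(486.3,147.8,75.5)])
S=imaging.get_image('scene'); crop(S,260,100,380,230,5,'g3.png')"
```

```text
clock: 37.65
eef_pos: [486.2, 147.8, 75.6]
tool_rot: [-1.571, 0.001, -1.659]
force: [-5.1, -1.1, 18.8]
width: 0.1
[486.3 147.8  75.5] -> [-0.0, 0.01, 0.01]
pos [486.2 147.8  75.6] rot [-9.000e+01  8.000e-02 -9.503e+01] w 0.1 t 37.65 F [-5.1 -1.1 18.8]
```

View pics/g3.png

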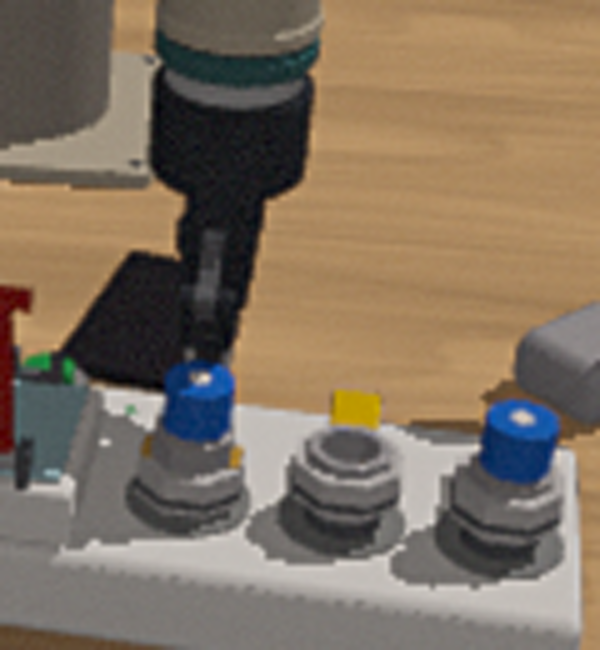

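```bash
python3 -m inch '[0,0,-0.5,0,0,0,0,0,0,-1,0,0,0,0,0,0,-2,0,0,0,0,0,0,-6,0,0,0,0,0,0,-10,0,0,0,0,0.3,3,-11,0,0,0,0,0.5,7,-12,0,0,0,0]';python3 -c "
from h import *
sh([(426.2,-322.7,120),(426.2,-322.7,80)])
S=imaging.get_image('scene'); crop(S,260,100,380,230,5,'g4.png')"
```

```text
clock: 38.4
eef_pos: [481.3, 79.7, 195.5]
tool_rot: [-1.567, 0.002, -1.653]
force: [0.1, -0.9, -0.2]
width: 28.5
[ 426.2 -322.7  120. ] -> [40.57, 7.46, -2.22]
[ 426.2 -322.7   80. ] -> [40.57, 11.46, -2.24]
pos [481.3  79.7 195.5] rot [-89.81   0.1  -94.7 ] w 28.5 t 38.4 F [ 0.1 -0.9 -0.2]
```

View pics/g4.png

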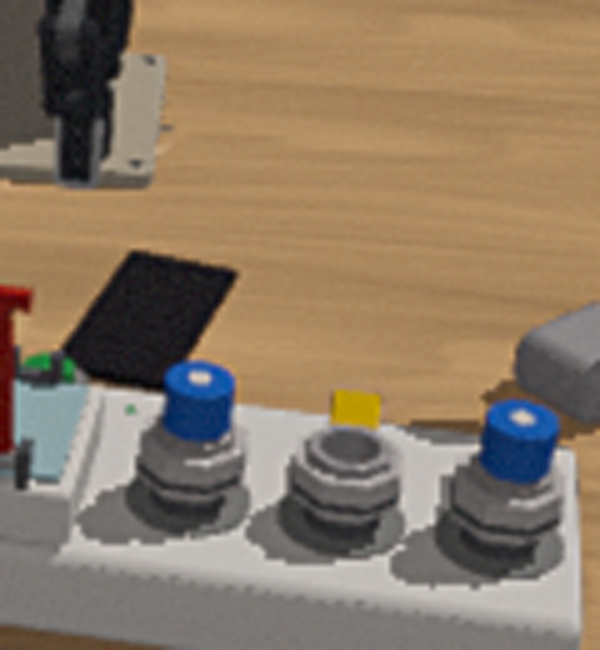

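Coupler 2 home and its sleeve up. Now the last blue.

```bash
python3 -m inch '[0.7,4,0,-0.3,0,0,0, 0.7,9,0,-0.5,0,0,0, 0.7,14,0,-0.8,0,0,0, 0.7,19,0,-1,0,0,0, 0.7,24,0,-1.3,0,0,0, 0.7,29,1,-1.6,0,0,0, 0.7,34,2,-1.9,0,0,0, 0.7,38,4,-2.2,0,0,0, 0.7,40.5,7,-2.2,0,0,0,0.7,40.5,11,-2.2,0,0,0,0.7,40.5,11.4,-2.2,0,0,0,0.7,40.5,11.4,-2.2,0,0,0]';python3 -m inch '[0.7,0,0,0,0,0,0,0.7,0,0,0,0,0,0]';python3 -c "
from h import *
sh([(426.2,-322.7,32)])
S=imaging.get_image('scene'); crop(S,60,110,210,240,5,'h1.png')"
```

```text
clock: 39.65
eef_pos: [422.5, -322.7, 79.5]
tool_rot: [-1.573, 0.002, -1.658]
force: [-0.2, 0.5, -0.6]
width: 60.0
clock: 39.85
eef_pos: [424.3, -323.6, 81.6]
tool_rot: [-1.568, -0.001, -1.657]
force: [0.3, 0.1, 0.2]
width: 59.7
[ 426.2 -322.7   32. ] -> [-0.11, 4.96, 0.16]
pos [ 424.3 -323.6   81.6] rot [-8.984e+01 -8.000e-02 -9.493e+01] w 59.7 t 39.85 F [0.3 0.1 0.2]
```

View pics/h1.png

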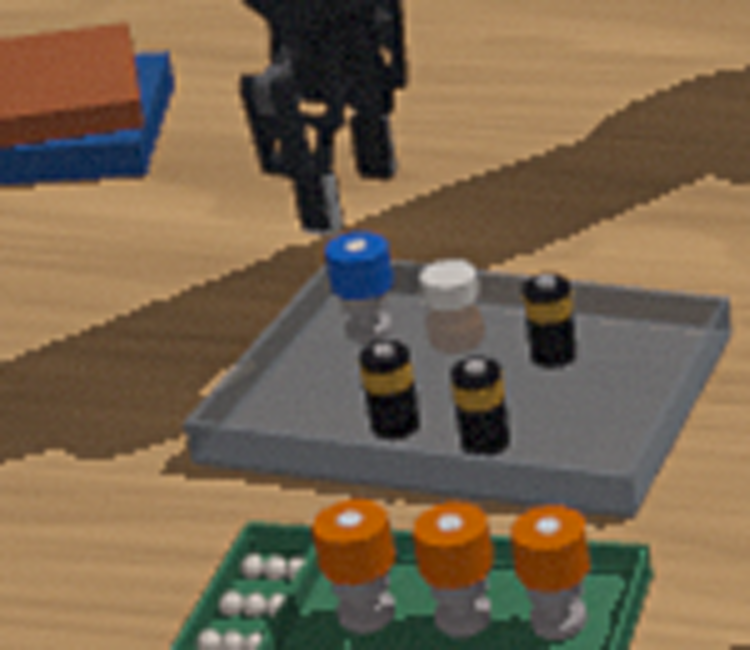

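```bash
python3 -m inch '[0.7,-0.1,1,0.2,0,0,0, 0.7,-0.1,3,0.2,0,0,0, 0.7,-0.1,4.8,0.2,0,0,0, 0.7,-0.1,5,0.2,0,0,0,0.7,-0.1,5,0.2,0,0,0]';  python3 -c "
from h import *
sh([(426.2,-322.7,32)])"
```

```text
clock: 40.4
eef_pos: [424.9, -322.4, 29.5]
tool_rot: [-1.571, 0.0, -1.658]
force: [0.6, 0.9, -0.1]
width: 59.5
[ 426.2 -322.7   32. ] -> [0.02, -0.25, 0.13]
pos [ 424.9 -322.4   29.5] rot [-9.004e+01  3.000e-02 -9.500e+01] w 59.5 t 40.4 F [ 0.6  0.9 -0.1]
```

```bash
python3 -m inch '[0.7,0,-0.2,0.1,0,0,0,0.7,0,-0.2,0.1,0,0,0, 0,0,-0.2,0.1,0,0,0,0,0,-0.2,0.1,0,0,0,0,0,-0.2,0.1,0,0,0,0,0,-0.2,0.1,0,0,0,0,0,-0.2,0.1,0,0,0]';  python3 -c "
from h import *
sh([(426.2,-322.7,32)])"; python3 -m inch '[0,0,-3,0,0,0,0,0,0,-7,0,0,0,0,0,0,-11,0,0,0,0,0,0,-15,0,0,0,0,0,0,-18,0,0,0,0,0,-4,-18,0.5,0,0,0,0,-9,-18,1,0,0,0,0,-14,-18,1.5,0,0,0,0,-19,-18,2,0,0,0,0,-24,-18,2.5,0,0,0,0,-29,-18,3,0,0,0,0,-33,-18,3.5,0,0,0]'; python3 -c "
from h import *
sh([(545.7,217.9,190),(545.7,217.9,140)])"
```

```text
clock: 41.1
eef_pos: [426.6, -323.0, 32.5]
tool_rot: [-1.569, -0.0, -1.658]
force: [-0.3, 0.0, 5.4]
width: 32.6
[ 426.2 -322.7   32. ] -> [-0.03, 0.05, -0.04]
pos [ 426.6 -323.    32.5] rot [-8.992e+01 -3.000e-02 -9.501e+01] w 32.6 t 41.1 F [-0.3  0.   5.4]
clock: 42.3
eef_pos: [489.3, 6.1, 211.6]
tool_rot: [-1.572, 0.001, -1.656]
force: [1.1, -0.4, -1.4]
width: 32.3
[545.7 217.9 190. ] -> [-21.58, 2.17, 3.81]
[545.7 217.9 140. ] -> [-21.58, 7.17, 3.82]
pos [489.3   6.1 211.6] rot [-9.005e+01  5.000e-02 -9.490e+01] w 32.3 t 42.3 F [ 1.1 -0.4 -1.4]
```

```bash
python3 -m inch '[0,-4.5,0,0.8,0,0,0,0,-9,0,1.6,0,0,0,0,-13.5,0,2.4,0,0,0,0,-18,1,3.2,0,0,0,0,-21.5,2,3.8,0,0,0,0,-21.8,4.5,3.8,0,0,0,0,-21.8,7,3.8,0,0,0,0,-21.8,7,3.8,0,0,0,0,-21.8,7,3.8,0,0,0]'; python3 -c "
from h import *
sh([(545.7,217.9,132)])"
```

```text
clock: 43.2
eef_pos: [546.4, 216.2, 141.8]
tool_rot: [-1.572, -0.001, -1.659]
force: [0.9, -0.6, -0.5]
width: 32.5
[545.7 217.9 132. ] -> [-0.16, 0.98, -0.08]
pos [546.4 216.2 141.8] rot [-9.005e+01 -5.000e-02 -9.505e+01] w 32.5 t 43.2 F [ 0.9 -0.6 -0.5]
```

```bash
python3 -m inch '[0,-0.15,1,0,0,0,0, 0,-0.15,1.6,0,0,0,0,0,-0.15,1.6,0,0,0,0]';python3 -c "
from h import *
sh([(545.7,217.9,109)])
S=imaging.get_image('scene'); crop(S,260,100,380,230,5,'i1.png')"
```

```text
clock: 43.5
eef_pos: [546.3, 218.2, 125.4]
tool_rot: [-1.572, -0.0, -1.658]
force: [-0.5, -0.4, -1.8]
width: 32.8
[545.7 217.9 109. ] -> [0.03, 1.64, -0.06]
pos [546.3 218.2 125.4] rot [-9.006e+01 -1.000e-02 -9.502e+01] w 32.8 t 43.5 F [-0.5 -0.4 -1.8]
```

View pics/i1.png

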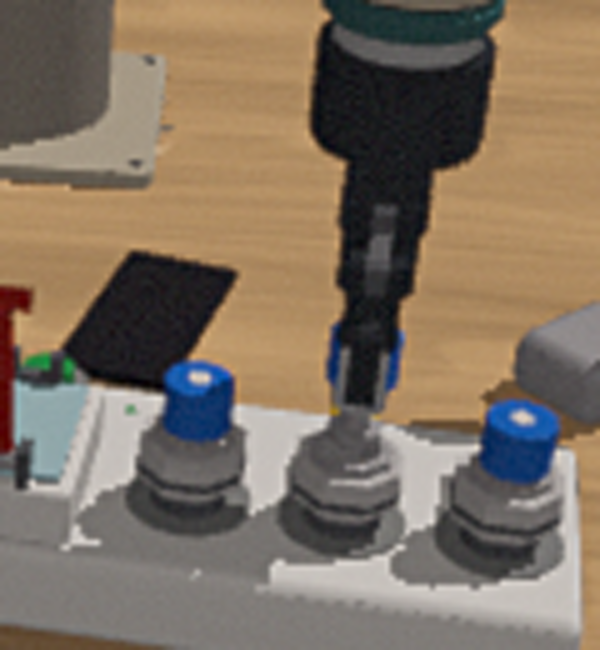

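```bash
python3 -m inch '[0,0,0.5,0,0,0,0, 0,0,1,0,0,0,0,0,0,1.6,0,0,0,0,0,0,1.6,0,0,0,0]';python3 -c "
from h import *
sh([(545.7,217.9,109)])"
```

```text
clock: 43.95
eef_pos: [546.0, 218.1, 108.7]
tool_rot: [-1.573, -0.001, -1.658]
force: [-0.3, -0.4, -1.1]
width: 32.3
[545.7 217.9 109. ] -> [0.02, -0.03, -0.03]
pos [546.  218.1 108.7] rot [-9.010e+01 -4.000e-02 -9.501e+01] w 32.3 t 43.95 F [-0.3 -0.4 -1.1]
```

```bash
python3 -m inch '[0.3,0,0,0,0,0,0, 0.6,0,0,0,0,0,0, 0.6,0,0,0,0,0,0, 0.6,0,-3,0,0,0,0, 0.6,0,-6,0,0,0,0, 0.3,0,-6,-3,0,0,0, 0,0,-6,-5.3,0,0,0,0,0,-6,-5.3,0,0,0,0,0,-6,-5.3,0,0,0, 0,0,-4,-5.3,0,0,0,0,0,-1,-5.3,0,0,0,0,0,0,-5.3,0,0,0]';python3 -c "
from h import *
sh([(492.9,222.5,86),(492.9,222.5,75.5)])
S=imaging.get_image('scene'); crop(S,260,100,380,230,5,'i2.png')"
```

```text
clock: 45.15
eef_pos: [493.8, 222.2, 107.7]
tool_rot: [-1.573, -0.002, -1.659]
force: [0.2, -0.7, 0.1]
width: -0.0
[492.9 222.5  86. ] -> [-0.03, 2.17, -0.09]
[492.9 222.5  75.5] -> [-0.03, 3.22, -0.08]
pos [493.8 222.2 107.7] rot [-90.11  -0.1  -95.05] w -0.0 t 45.15 F [ 0.2 -0.7  0.1]
```

View pics/i2.png

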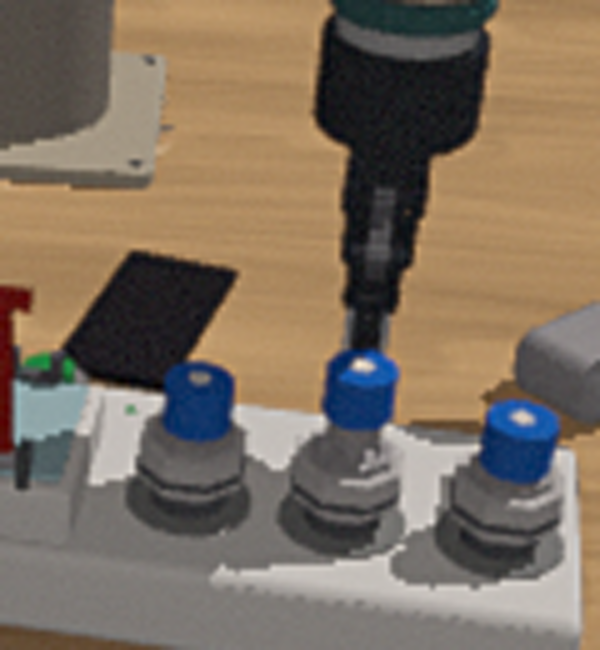

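```bash
python3 -m inch '[0,0,1.2,0,0,0,0, 0,0,2.1,0,0,0,0, 0,0,2.5,0,0,0,0, 0,0,2.9,0,0,0,0, 0,0,3.2,0,0,0,0,0,0,3.4,0,0,0,0, 0,0,3.4,0,0,0,0, 0,0,3.4,0,0,0,0]';python3 -c "
from h import *
sh([(492.9,222.5,75.5)])"
```

```text
clock: 46.0
eef_pos: [494.2, 222.9, 76.7]
tool_rot: [-1.57, 0.001, -1.658]
force: [-1.9, -0.4, 8.4]
width: -0.3
[492.9 222.5  75.5] -> [0.05, 0.12, -0.13]
pos [494.2 222.9  76.7] rot [-8.996e+01  4.000e-02 -9.502e+01] w -0.3 t 46.0 F [-1.9 -0.4  8.4]
```

```bash
python3 -m inch '[0,0,0.2,0,0,0,0, 0,0,0.25,0,0,0,0, 0,0,0.25,0,0,0,0,0,0,0.25,0,0,0,0]';python3 -c "
from h import *
sh([(492.9,222.5,75.5)])
S=imaging.get_image('scene'); crop(S,260,100,380,230,5,'i3.png')"
```

```text
clock: 46.4
eef_pos: [494.2, 222.9, 75.6]
tool_rot: [-1.57, 0.002, -1.659]
force: [-5.2, -2.4, 19.6]
width: 0.1
[492.9 222.5  75.5] -> [0.05, 0.01, -0.12]
pos [494.2 222.9  75.6] rot [-89.97   0.1  -95.03] w 0.1 t 46.4 F [-5.2 -2.4 19.6]
```

View pics/i3.png

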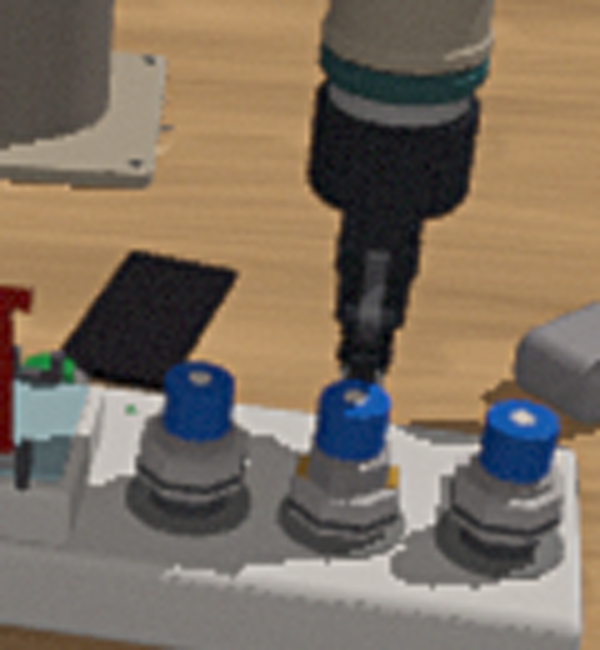

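```bash
python3 -m inch '[0,0,-0.5,0,0,0,0,0,0,-1,0,0,0,0,0,0,-2,0,0,0,0,0,0,-6,0,0,0,0,0,0,-10,0,0,0,0,0,0,-15,0,0,0,0,0,0,-16,0,0,0,0,0,0,-16,0,0,0,0]';python3 -c "
from h import *
S=imaging.get_image('scene'); crop(S,230,130,330,230,6,'j1.png');crop(S,260,100,380,230,5,'j3.png')
T=imaging.get_image('top'); crop(T,215,140,295,240,6,'j2.png')
sh([(640,57,250)])"
```

```text
clock: 47.25
eef_pos: [495.1, 223.5, 235.5]
tool_rot: [-1.567, 0.003, -1.658]
force: [1.0, 0.3, -1.0]
width: -0.1
[640  57 250] -> [15.26, -1.78, 16.08]
pos [493.  223.  232.4] rot [-9.009e+01 -2.000e-02 -9.499e+01] w 0.1 t 47.35 F [-0.  -0.2  0.1]
```

View pics/j1.png

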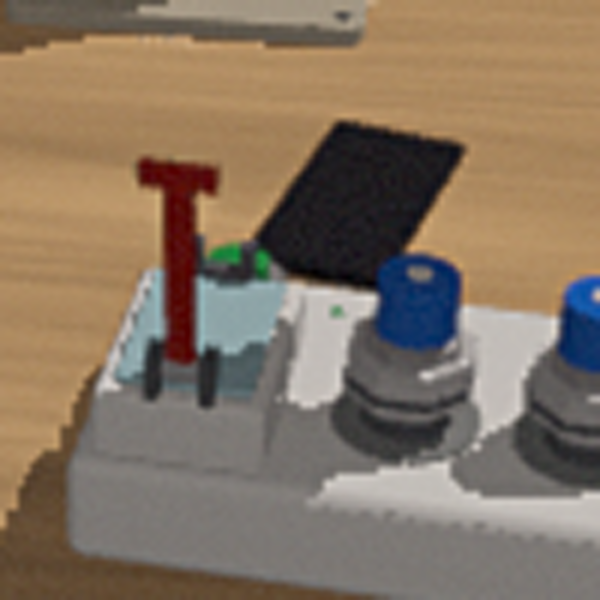

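View pics/j2.png

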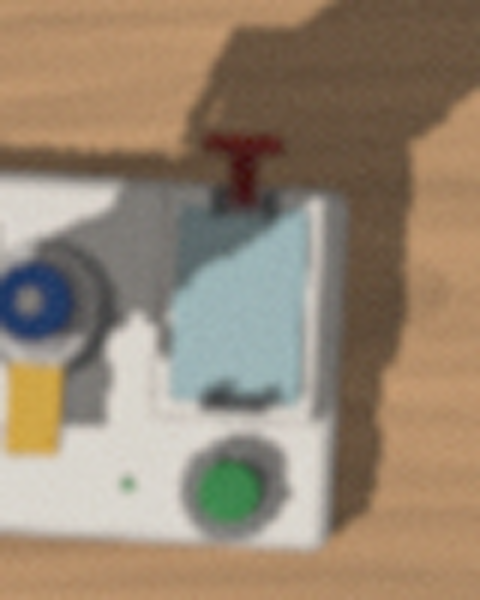

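View pics/j3.png

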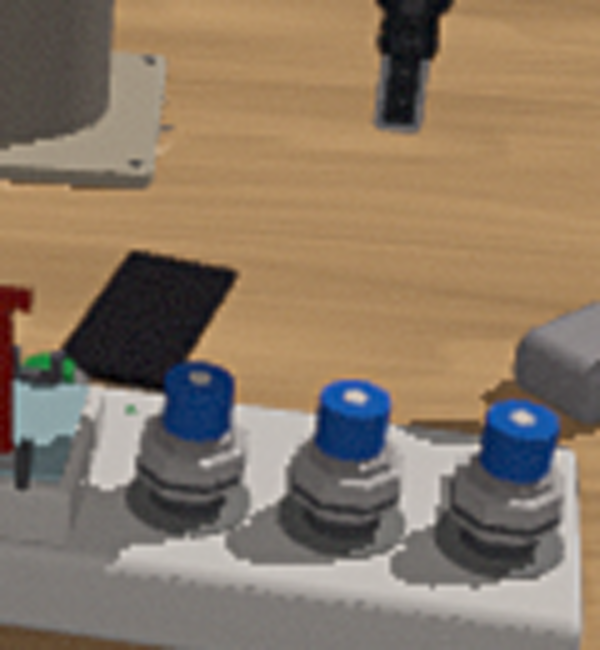

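```bash
python3 -c "
from h import *
S=imaging.get_image('scene');T=imaging.get_image('top')
t=lambda a,b:(215+(a-2.5)/6,140+(b-2.5)/6)
s=lambda a,b:(230+(a-2.5)/6,130+(b-2.5)/6)
print('hingeT',px2w(T,*t(245,203),94),'S',px2w(S,*s(180,372),94))
print('catch',px2w(T,*t(240,395),90))
print('tip',tri([(T,*t(243,145)),(S,*s(178,175))]))
print('button',px2w(T,*t(230,491),70))
"
```

```text
hingeT [579.83252837  54.42633121  94.        ] S [585.0636078   54.63430671  94.        ]
catch [498.83336588  58.96377403  90.        ]
tip (array([594.69758549,  53.18399451, 187.08114669]), array([16648.08386629]))
button [457.69666387  64.80192279  70.        ]
```

```bash
python3 -m inch '[0,1,-2,2,0,0,0,0,3,-3,6,0,0,0,0,5,-3,10,0,0,0,0,8,-3,14,0,0,0,0,12,-3,16,0,0,0,0,15.8,-3,16,0,0,0,0,15.8,-3,16,0,0,0,0,15.8,-3,16,0,0,0]';python3 -c "
from h import *
sh([(634,50,240),(634,50,163)])"
```

```text
clock: 48.25
eef_pos: [638.8, 50.1, 261.5]
tool_rot: [-1.574, -0.0, -1.661]
force: [0.4, 0.1, -0.2]
width: 0.1
[634  50 240] -> [0.06, 2.15, -0.47]
[634  50 163] -> [0.05, 9.85, -0.44]
pos [638.8  50.1 261.5] rot [-9.018e+01 -3.000e-02 -9.518e+01] w 0.1 t 48.25 F [ 0.4  0.1 -0.2]
```

```bash
python3 -m inch '[0,0,3,0,0,0,0,0,0,6,0,0,0,0,0,0,9,0,0,0,0,0,0,9.8,0,0,0,0,0,0,9.8,0,0,0,0,0,0,9.8,0,0,0,0]';python3 -c "
from h import *
sh([(600,52.9,163),(565,56,157),(538,58.3,132),(528,59.2,109),(527,59.3,96)])
S=imaging.get_image('scene'); crop(S,230,100,330,230,5,'k1.png')"
```

```text
clock: 48.85
eef_pos: [640.3, 52.2, 166.2]
tool_rot: [-1.569, 0.0, -1.657]
force: [-0.1, 0.3, -0.4]
width: 0.3
[600.   52.9 163. ] -> [0.28, 0.31, -4.02]
[565  56 157] -> [0.27, 0.91, -7.54]
[538.   58.3 132. ] -> [0.28, 3.4, -10.25]
[528.   59.2 109. ] -> [0.27, 5.7, -11.26]
[527.   59.3  96. ] -> [0.27, 7.0, -11.36]
pos [640.3  52.2 166.2] rot [-8.992e+01  2.000e-02 -9.495e+01] w 0.3 t 48.85 F [-0.1  0.3 -0.4]
```

View pics/k1.png

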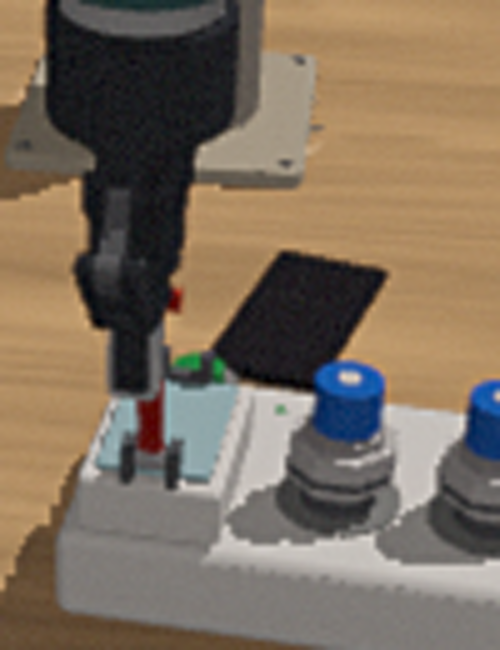

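```bash
python3 -c "
from h import *
S=imaging.get_image('scene')
for X in [(640,52,166),(640,52,190),(588,54,150)]: print((w2px(S,X)-[230,100])*5+2)"
python3 -m inch '[0,0,0.2,-1.5,0,0,0,0,0,0.3,-2.5,0,0,0,0,0,0.3,-3.3,0,0,0,0,0,0.3,-4,0,0,0,0,0,0.5,-5,0,0,0,0,0,0.7,-6,0,0,0,0,0,0.9,-7,0,0,0,0,0,0.9,-7.5,0,0,0]';python3 -c "
from h import *
sh([(565,56,157),(538,58.3,132),(528,59.2,109),(527,59.3,96)])
S=imaging.get_image('scene'); crop(S,230,100,330,230,5,'k2.png')"
```

```text
[132.56729124 390.25772335]
[133.55825185 341.86873197]
[150.48003286 360.37701053]
clock: 49.75
eef_pos: [563.1, 58.3, 155.7]
tool_rot: [-1.573, -0.0, -1.658]
force: [1.5, -0.6, -0.7]
width: 0.1
[565  56 157] -> [0.21, -0.13, 0.21]
[538.   58.3 132. ] -> [0.22, 2.38, -2.5]
[528.   59.2 109. ] -> [0.21, 4.68, -3.49]
[527.   59.3  96. ] -> [0.21, 5.98, -3.59]
pos [563.1  58.3 155.7] rot [-90.11  -0.   -95.01] w 0.1 t 49.75 F [ 1.5 -0.6 -0.7]
```

View pics/k2.png

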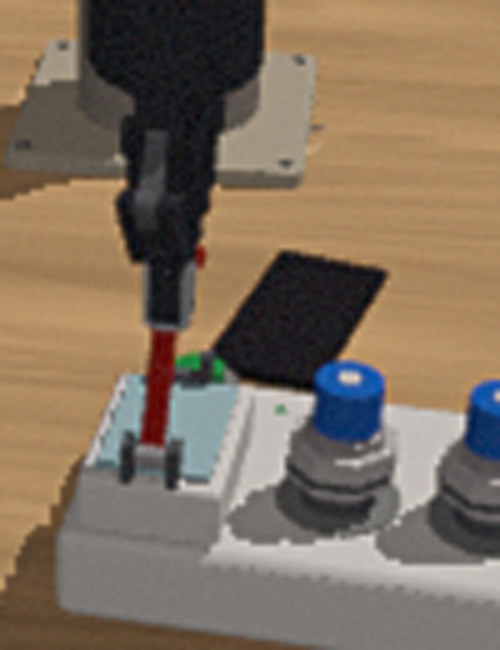

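```bash
python3 -m inch '[0,0.1,0.7,-1,0,0,0,0,0.1,1.5,-1.8,0,0,0,0,0.1,2.4,-2.5,0,0,0,0,0.1,3.2,-2.9,0,0,0,0,0.1,4,-3.2,0,0,0,0,0.1,4.7,-3.5,0,0,0,0,0.1,5.2,-3.6,0,0,0,0,0.1,5.7,-3.6,0,0,0,0,0.1,5.7,-3.6,0,0,0]';python3 -c "
from h import *
sh([(527,59.3,96)])
S=imaging.get_image('scene'); crop(S,230,100,330,230,5,'k3.png')"
```

```text
clock: 50.7
eef_pos: [528.6, 60.2, 98.6]
tool_rot: [-1.572, -0.0, -1.658]
force: [0.5, 1.2, 0.4]
width: 0.1
[527.   59.3  96. ] -> [0.1, 0.26, -0.15]
pos [528.6  60.2  98.6] rot [-9.006e+01 -1.000e-02 -9.502e+01] w 0.1 t 50.7 F [0.5 1.2 0.4]
```

View pics/k3.png

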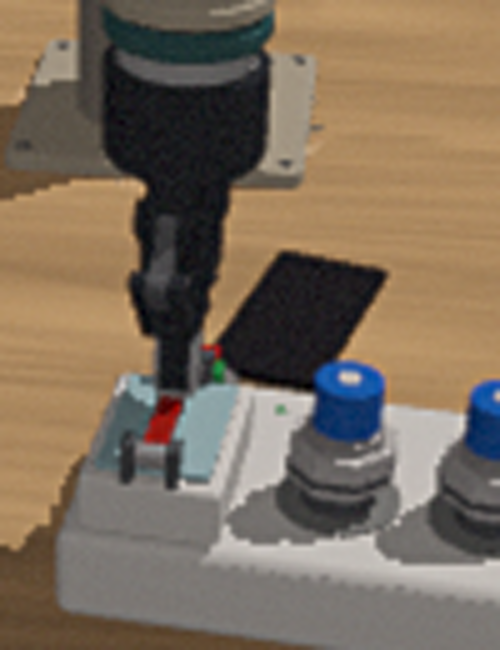

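```bash
python3 -m inch '[0,0.1,0.2,-0.3,0,0,0,0,0.1,0.3,-0.5,0,0,0,0,0.1,0.3,-0.5,0,0,0]';python3 -c "
from h import *
sh([])";python3 -m inch '[0,0,0.2,0,0,0,0,0,0,0.3,0,0,0,0,0,0,0.3,0,0,0,0]';python3 -c "
from h import *
sh([])"
```

```text
clock: 51.05
eef_pos: [525.4, 59.4, 97.1]
tool_rot: [-1.567, 0.0, -1.659]
force: [2.1, -0.4, 3.4]
width: -0.0
pos [525.4  59.4  97.1] rot [-8.979e+01  1.000e-02 -9.503e+01] w -0.0 t 51.05 F [ 2.1 -0.4  3.4]
clock: 51.35
eef_pos: [525.5, 59.4, 96.7]
tool_rot: [-1.567, 0.002, -1.659]
force: [-4.3, -0.1, 30.6]
width: -0.3
pos [525.5  59.4  96.7] rot [-89.76   0.12 -95.06] w -0.3 t 51.35 F [-4.3 -0.1 30.6]
```

```bash
python3 -m inch '[0,0,-0.5,0,0,0,0,0,0,-2,0,0,0,0,0,0,-5,0,0,0,0,0,0,-8,0,0,0,0,0,0,-8,-5,0,0,0,0,0,-8,-6,0,0,0,0,0,-8,-6,0,0,0]';python3 -c "
from h import *
sh([(458,65.3,95),(458,65.3,70)])
S=imaging.get_image('scene'); crop(S,230,110,390,230,5,'l1.png');cv2.imwrite('pics/l3.png',S['img'][:,:,::-1])
T=imaging.get_image('top'); crop(T,130,100,430,260,2.6,'l2.png')
print(blobs(T,'y'));print(blobs(T,'b'));print(blobs(T,'o'))"
```

```text
clock: 52.05
eef_pos: [460.9, 65.4, 173.1]
tool_rot: [-1.575, 0.001, -1.658]
force: [0.5, 0.4, -0.2]
width: -0.2
[458.   65.3  95. ] -> [0.04, 7.81, -0.26]
[458.   65.3  70. ] -> [0.04, 10.31, -0.25]
pos [460.9  65.4 173.1] rot [-9.022e+01  3.000e-02 -9.497e+01] w -0.2 t 52.05 F [ 0.5  0.4 -0.2]
[([161.98, 204.43], [158, 198, 9, 13, 89]), ([191.21, 205.84], [188, 200, 8, 13, 96])]
[([164.64, 78.58], [161, 72, 8, 14, 86]), ([173.88, 80.34], [170, 73, 9, 15, 90]), ([183.22, 81.74], [179, 75, 9, 14, 86]), ([192.53, 83.37], [189, 77, 8, 14, 87]), ([201.72, 84.83], [198, 78, 8, 15, 87]), ([211.06, 86.5], [207, 80, 9, 14, 86]), ([220.39, 87.78], [217, 81, 8, 15, 85]), ([160.97, 186.41], [154, 181, 13, 12, 78]), ([191.4, 188.16], [185, 183, 13, 11, 77]), ([220.29, 189.82], [214, 184, 13, 12, 77]), ([500.25, 285.31], [497, 284, 7, 4, 16]), ([487.57, 291.59], [481, 286, 14, 13, 51]), ([495.79, 324.79], [485, 302, 22, 38, 127])]
[([347.3, 135.11], [343, 133, 9, 5, 27]), ([364.57, 135.26], [358, 132, 13, 9, 54]), ([326.38, 139.69], [324, 136, 7, 9, 29])]
```

View pics/l1.png

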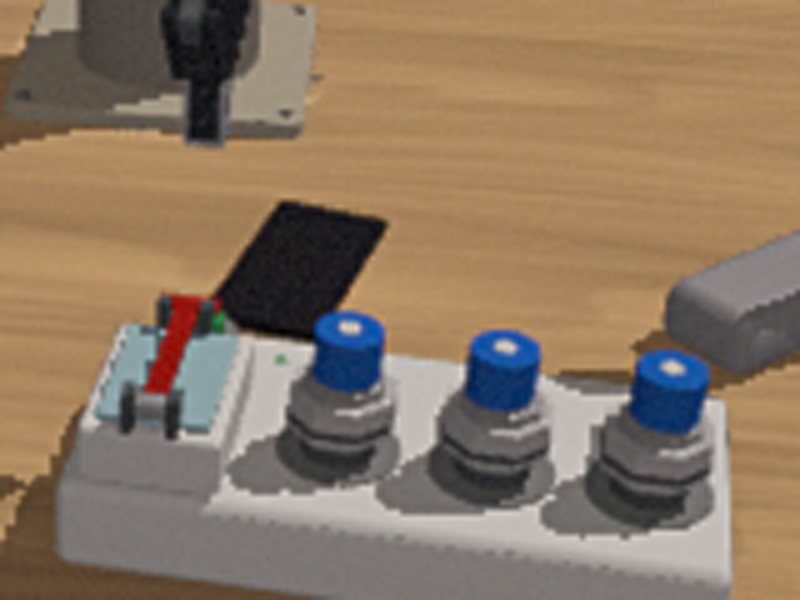

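View pics/l2.png

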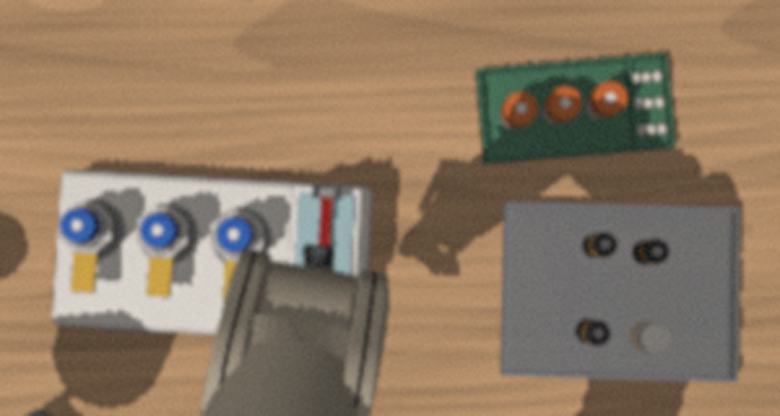

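View pics/l3.png

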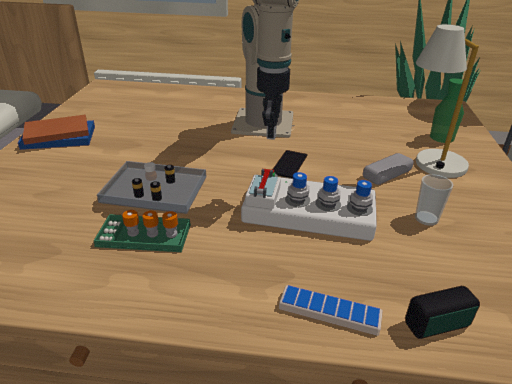

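```bash
python3 -m inch '[0,0,3,-0.3,0,0,0,0,0,6,-0.4,0,0,0,0,0,8.5,-0.4,0,0,0,0,0,9,-0.4,0,0,0,0,0,9,-0.4,0,0,0]';python3 -c "
from h import *
sh([(457,65.3,70)])
S=imaging.get_image('scene'); crop(S,230,110,330,230,5,'m1.png')"
```

```text
clock: 52.65
eef_pos: [460.4, 64.8, 82.5]
tool_rot: [-1.572, -0.001, -1.659]
force: [0.7, 0.0, 0.6]
width: 0.4
[457.   65.3  70. ] -> [-0.02, 1.26, -0.35]
pos [460.4  64.8  82.5] rot [-9.007e+01 -4.000e-02 -9.505e+01] w 0.4 t 52.65 F [0.7 0.  0.6]
```

View pics/m1.png

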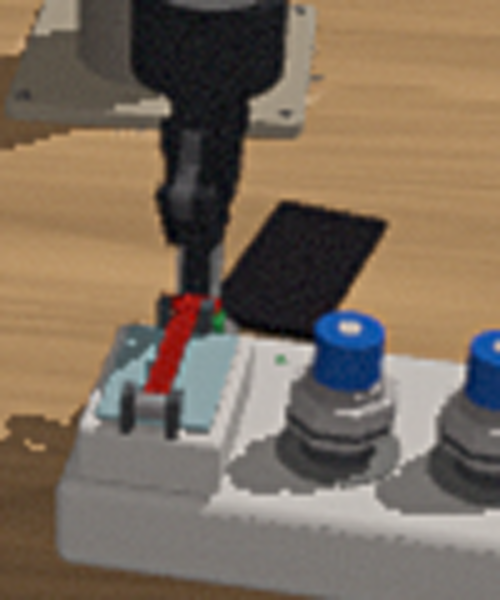

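```bash
python3 -m inch '[0,0,0.3,-0.4,0,0,0,0,0,0.7,-0.4,0,0,0,0,0,1,-0.4,0,0,0,0,0,1.2,-0.4,0,0,0,0,0,1.2,-0.4,0,0,0]';python3 -c "
from h import *
sh([])";python3 -m inch '[0,0,0.2,0,0,0,0,0,0,0.4,0,0,0,0,0,0,0.4,0,0,0,0]';python3 -c "
from h import *
sh([])"
```

```text
clock: 53.2
eef_pos: [456.2, 65.8, 71.3]
tool_rot: [-1.571, 0.0, -1.658]
force: [0.8, 0.8, 2.1]
width: -0.0
pos [456.2  65.8  71.3] rot [-8.999e+01  2.000e-02 -9.500e+01] w -0.0 t 53.2 F [0.8 0.8 2.1]
clock: 53.5
eef_pos: [456.2, 65.8, 67.3]
tool_rot: [-1.571, 0.0, -1.658]
force: [-0.7, 0.3, 3.8]
width: -0.1
pos [456.2  65.8  67.3] rot [-8.999e+01  2.000e-02 -9.500e+01] w -0.1 t 53.5 F [-0.7  0.3  3.8]
```

```bash
python3 -m inch '[0,0,0.2,0,0,0,0,0,0,0.3,0,0,0,0,0,0,0.3,0,0,0,0]';python3 -c "
from h import *
sh([])"
```

```text
clock: 53.8
eef_pos: [456.3, 65.8, 65.8]
tool_rot: [-1.57, 0.002, -1.659]
force: [-3.4, 0.3, 22.8]
width: -0.3
pos [456.3  65.8  65.8] rot [-8.994e+01  9.000e-02 -9.503e+01] w -0.3 t 53.8 F [-3.4  0.3 22.8]
```

```bash
python3 -m inch '[0,0,0,0,0,0,0,0,0,0,0,0,0,0,0,0,-2,0,0,0,0,0,0,-6,0,0,0,0,0,0,-10,0,0,0,0,0,0,-14,0,0,0,0,0,0,-16,-4,0,0,0,0,0,-16,-6,0,0,0,0,0,-16,-6,0,0,0,0,0,-16,-6,0,0,0]';python3 -c "
from h import *
sh([])
S=imaging.get_image('scene'); crop(S,90,110,390,260,2.6,'n1.png')
T=imaging.get_image('top'); crop(T,130,100,430,260,2.6,'n2.png')"
```

```text
clock: 54.8
eef_pos: [396.6, 71.0, 224.3]
tool_rot: [-1.57, 0.0, -1.658]
force: [0.1, 0.1, -0.5]
width: -0.3
pos [396.6  71.  224.3] rot [-8.995e+01  1.000e-02 -9.498e+01] w -0.3 t 54.8 F [ 0.1  0.1 -0.5]
```

View pics/n1.png

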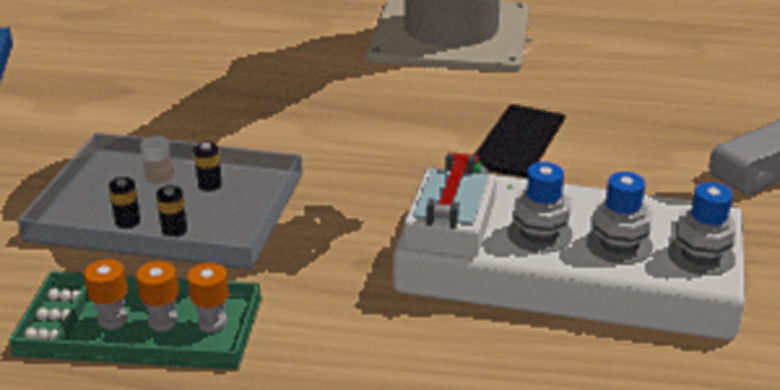

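View pics/n2.png

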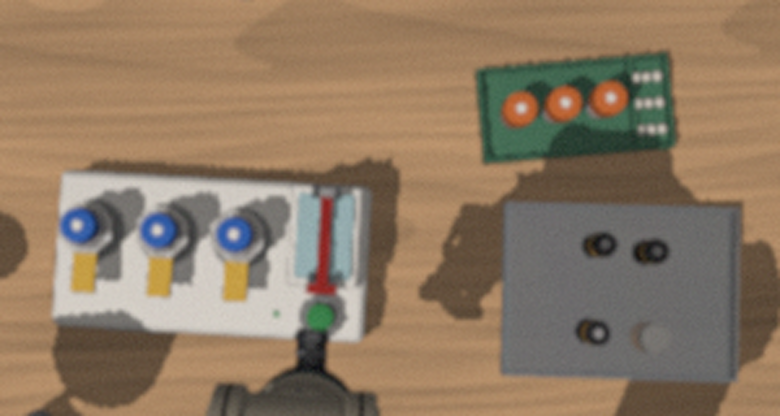

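```bash
python3 -c "
from cell import finish_job
print(finish_job())"
```

```text
the job is handed in; nothing more can be done
None
```

The dryer has its fresh cartridges and the job is handed in, at about 55 s of the 210 s allowed. No verdict was reported, so this rests on my own checks.

- **Orange cartridges:** all three were lifted out and stand upright in the empty part of the green tray. The tray was not seen to move during the run.
- **Blue cartridges:** all three were stood in couplers 0, 1 and 2. Each yellow tab was pushed to its stop (tip at about 75.5 mm, 19–21 N). The cartridges dropped about 17 mm, in agreement with the 17.5 mm expected. In the last pictures the drums stand at home height with all three sleeves up.
- **Hasp:** it was swung down and stopped firmly at about 97 mm, the height expected for a flat bar. It lies in its catch in both views.
- **Start button:** pressed last, it bottomed at 65.8 mm with 23 N after about 6 mm of travel, then was released.
- **The rest:** the cells and the jar are still in the caddy, the arm stands clear, and the arm never went near the glass. I did not measure the glass again at the end.

No check failed. Three things were read from pictures and contact forces only: the sleeve positions, the hasp angle and the button's return. The scene and top views differed by up to about 5 mm at the hasp hinge and about 13 mm in y at the glass, which I had only located roughly.

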